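# Load the sauce jars into the counter-top jar chiller

## Robot

A 6-joint arm with a two-finger parallel gripper is mounted at the origin on the work surface. World frame = base frame: x ahead of the robot, y to its left, z up, the work surface at z = 0. Lengths are in m, angles in rad, forces in N, time in s.
With the tool pointing down it reaches from about 0.375 to 0.9 m from the base axis. Payload 3.1 kg.
Tool frame: the origin (TCP) lies on the centre line of the jaws, within the pads' length; the fingertips stand 22 mm ahead of it and the grasp point (between the pads) lies 3 mm ahead of it; z points along the fingers, y is the line along which they close (so a half turn about z gives the same grasp; the last joint's range is limited). The gripper opens to 85 mm and grips with 20 to 120 N. Pads are 22 mm wide; open, the fingers measure 114 mm over their backs; the gripper's body (76 mm by 85 mm) begins 54 mm behind the grasp point. The pads swing forward as they close: fully open they stand 13 mm farther back than shut.
Start: joints at [-1.339, 0.527, 1.433, -0, 1.181, -0.178], TCP at [0.25, -0.573, 0.253] pointing down, gripper open.
Joint ranges: [-3.08, 3.08], [-0.75, 2.2], [0.22, 2.44], [-1.43, 4.57], [0, 2.65], [-2.85, 2.85]. Speed limits (rad/s): [2.79, 2.79, 3.14, 3.14, 3.14, 3.14].

## Interface

Orientations are given as a unit quaternion [x, y, z, w].
In Python, from station import manip, viewer, order gives the robot as it stands (manip), with the cameras (viewer) and the job (order).
- The arm moves only by the tool drive_effector, called after ">>>" as name(argument=value, ...) on one line, values as JSON. Schema: {"type":"object","properties":{"offsets":{"type":"array","items":{"type":"object","properties":{"xyz":{"type":"array","items":{"type":"number"},"minItems":3,"maxItems":3},"spin":{"type":"number"},"finger_gap":{"type":"number"}},"additionalProperties":false,"required":["finger_gap"]},"minItems":1,"maxItems":20},"grip_force":{"type":"number"},"only":{"type":"string"},"quiet":{"type":"boolean"},"lines":{"type":"string"}},"required":["offsets"],"additionalProperties":false}. offsets is a list of rows, 1 to 20 of them, each an object with the fields xyz (a list: dx, dy, dz in m), spin (a turn about the tool's z in rad), finger_gap (the opening from 0.0 (shut) to 1.0 (fully open)); a field left out counts as zero (the opening has to be given); each row is the pose to reach, as a shift and turn from the pose commanded when the call began, along the tool's axes at that moment; what a row does not reach only later rows make up. A row lasts 1/10 s, in which the tool goes at most 0.05 m and 0.15 rad, less where a joint would pass 70% of its speed; a pose out of reach is approached as far as the arm can. The fingers move at their own pace and stop on an object; grip_force is the grip in N (left out, the last holds). Time passes only in rows, so rows that do not move let the fingers close. The tool returns the time, the measured TCP pose, the force, the opening and the grip force at its end. only (a regular expression) keeps the lines of the reply that match it, lines (a string "A,B") keeps lines A to B, and quiet returns only ok. Input that does not fit is refused with a message, and nothing moves.
- manip.sense(): the state, without advancing time (a new reading comes with each control period).
- viewer.snapshot(name): name is "scene" or "top" or "wrist"; returns a dict with "pixels" (420x560x3 uint8, red, green, blue), "range_z" (420x560 float32, m along the optical axis (not along the pixel's ray), 0 where there is no reading), "fov_y" (degrees; the focal length in pixels is half the picture's height over the tangent of half this angle, whatever the lens; pixels are square), "cx", "cy" (the principal point, pixels), "R" (3x3) and "t" (3): a world point X has camera coordinates R X + t; the wrist camera has in their place "hand_eye" (4x4, takes a point from camera to tool coordinates, whose origin is the TCP and whose axes are the flange's). Camera axes: x right, y down, z forward; pixel columns grow to the right and rows downward; lengths in m; the calibration is good to about 2 mm. A picture is of the moment at which its call begins: read the wrist's pose just before it.
- order.sign_off(): hands the job in; it is judged then, once.
The state is a dict: "t": time; "q": joint angles; "qd": joint speeds; "tau": joint torques, N m; "tcp_pos": TCP position; "tool_rot": TCP orientation; "force": force on the tool from outside, world axes, zero at the start; "ft_torque": the same for the moment, N m; "finger_gap": opening from 0.0 (shut) to 1.0 (fully open); "gripper_force": force on a finger pad.
Only numpy, scipy, OpenCV 4.12 (cv2) and the standard library are available. Lean on these libraries where they do the work, as an engineer would, in place of code of your own. Each camera call takes 0.05 s, during which the arm holds its last target. There are 200 camera calls.

## Task

Put the sauce jars away in the chiller: swing its green dust cover all the way aside on its pin, then push every jar, upright and sliding on the counter (their lids sit loose, so do not lift or tip them), one after another between the guide rails in single file until the last one is wholly past the rails' mouth, and swing the cover fully shut over them again. Leave the other things on the counter where they are.

Things in the scene. Friction and masses are not known exactly. Their poses are not given: they have to be found in the camera images.
- chiller: Counter-top jar chiller, fixed to the counter. Origin: on the counter, middle of the mouth (front ends of its straight guide rails); x points into the lane, y to its left, z up. Lane 62 mm wide (y -31 to 31 mm), its floor the bare counter. From x 0 to 75 mm (loading bay) the rails are steel strips 6 mm thick, 40 mm high, open above when the cover is aside.
- lead_in (a point): Point on the counter on the lane's centre line, 46 mm in front of the mouth (chiller x -46, y 0): here the two flared lead-in wings begin, their tips at y +58 and -58 mm; they are 40 mm high, 6 mm thick and narrow straight to the rails at the mouth.
- hood_edge (a point): Middle of the upper front edge of the fixed clear hood, above the lane (chiller x 75, y 0, height 92 mm). From x 75 to the end stop at 345 mm the lane is a tunnel under this hood (88 to 92 mm high), its walls 24 mm thick, 88 mm high. The stop is the grey cooling unit, 110 mm deep, 140 mm wide, 135 mm high.
- dust_cover (a joint): Angle of the green dust cover about its one upright pin (rad): 0 shut, grows as it is swung towards the robot and to the chiller's right (counter-clockwise from above), stop at 1.8. Stays where left (stiff pin, about 1.3 N at the knob). Starts shut or up to 0.2 ajar.
- cover_lip (a point): Middle of the lower edge of the lip that hangs from the cover's front edge to 46 mm above the counter (shut: chiller x -11, y -2 mm) and bars the mouth to the jars. Cover: flat plate at height 94 to 97 mm, shut it spans x -12 to 105, y -52 to 40 mm. Swinging, it sweeps 127 mm round the pin, the lip passing above rails and wings.
- cover_knob (a point): Centre of the grip of the cover's black upright round knob, 24 mm in diameter, 22 mm high (height 114 to 136 mm above the counter; this point at 125 mm), 95 mm from the pin. It moves with the cover; shut, it is at x 13, y 20 mm of the chiller frame.
- cover_pin (a point): The cover's pin: its upright axis, at x 85, y -42 mm of the chiller frame, height 94 mm. Does not move. Its steel cap rises to 103 mm.
- jar1: Sauce jar, upright cylinder 50 mm in diameter, 68 mm tall, about 0.16 kg, amber glass with a thick heavy foot, paper label and red lid. Origin: centre of its underside. z is its upward axis. Four to six of the six jars are present; an absent one reads None.
- jar2: Sauce jar, upright cylinder 50 mm in diameter, 68 mm tall, about 0.16 kg, amber glass with a thick heavy foot, paper label and red lid. Origin: centre of its underside. z is its upward axis. Four to six of the six jars are present; an absent one reads None.
- jar3: Sauce jar, upright cylinder 50 mm in diameter, 68 mm tall, about 0.16 kg, amber glass with a thick heavy foot, paper label and red lid. Origin: centre of its underside. z is its upward axis. Four to six of the six jars are present; an absent one reads None.
- jar4: Sauce jar, upright cylinder 50 mm in diameter, 68 mm tall, about 0.16 kg, amber glass with a thick heavy foot, paper label and red lid. Origin: centre of its underside. z is its upward axis. Four to six of the six jars are present; an absent one reads None.
- jar5: Sauce jar, upright cylinder 50 mm in diameter, 68 mm tall, about 0.16 kg, amber glass with a thick heavy foot, paper label and red lid. Origin: centre of its underside. z is its upward axis. Four to six of the six jars are present; an absent one reads None.
- jar6: Sauce jar, upright cylinder 50 mm in diameter, 68 mm tall, about 0.16 kg, amber glass with a thick heavy foot, paper label and red lid. Origin: centre of its underside. z is its upward axis. Four to six of the six jars are present; an absent one reads None.
- plate: Bystander: round grey stoneware plate, 170 mm in diameter, 20 mm high, origin under its centre.
- tin: Bystander: closed aluminium tin, 93 mm in diameter, 68 mm high, origin under its centre.
- brush: Bystander: blue silicone brush lying flat, about 220 mm long, 18 mm high, x along it towards the head, origin under the neck.
- tongs: Bystander: steel grill tongs lying on the counter, about 245 mm long, 60 mm wide, 20 mm high, x along them, origin under the middle.
- cup: Bystander: steel cup, 68 mm in diameter, 70 mm high, origin under its centre.
- squeeze: Bystander: yellow squeeze bottle, 56 mm in diameter, 170 mm high, origin under its centre.

How it is judged:
By the outcome, as a careful person would: the job done as asked, in the order asked, and still so for the second after the job is handed in, with the robot touching nothing.
Of jar1, jar2, jar3, jar4, jar5, jar6 only 4 to 6 are there at a start; the rules pass over those that are not, and their reading is None.
At some moment in a run one of jar1, jar2, jar3, jar4, jar5, jar6 may be knocked a few centimetres aside while the robot is not near it.
Once in a run the grip may slacken for a moment while it holds something.
It also fails if it takes over 210 s, if anything falls off the work surface, if the arm or the gripper's body presses on something with over 40 N, if the wrist force passes 120 N, or if a joint passes its speed limit or range.

## Working session

There is one attempt and no reset: what is moved stays moved. The work goes in short steps, Python scripts to look and compute and a tool call to move; the robot and the scene stay as the last step left them, time stands still between calls to the robot, and variables do not carry over. Pictures are saved under pics/ and viewed, at most 14 in all, crops included, and the job is handed in when it is done.

```bash
ls; mkdir -p pics; cat > h.py <<'E'
import numpy as np, cv2
from station import manip, viewer, order
def save(n,f):
    s=viewer.snapshot(n); cv2.imwrite(f'pics/{f}.png',s['pixels'][:,:,::-1]); np.savez(f'pics/{f}.npz',**{k:v for k,v in s.items()}); return s
def cloud(s):
    h,w=s['range_z'].shape; f=h/2/np.tan(np.radians(s['fov_y'])/2)
    u,v=np.meshgrid(np.arange(w),np.arange(h)); z=s['range_z']
    c=np.stack([(u-s['cx'])/f*z,(v-s['cy'])/f*z,z],-1)
    return (c-s['t'])@s['R']   # R^T (c-t)
def ray(s,u,v,h):
    f=s['pixels'].shape[0]/2/np.tan(np.radians(s['fov_y'])/2)
    d=s['R'].T@np.array([(u-s['cx'])/f,(v-s['cy'])/f,1]); o=-s['R'].T@s['t']
    return o+d*(h-o[2])/d[2]
E
python3 - <<'E'
from h import *
for n in('top','scene'):
    s=save(n,n+'0'); print(n,s['fov_y'],-s['R'].T@s['t'],s['R'])
st=manip.sense();print(st['t'],st['tcp_pos'],st['tool_rot'],st['force'])
E
```

```text
pics
station.py
top 45.534041424027556 [ 0.22879801 -0.02461156  1.59840043] [[ 0.01904183 -0.99981702 -0.00182507]
 [-0.98254703 -0.01837502 -0.18510456]
 [ 0.18503715  0.00531794 -0.98271714]]
scene 45.15764821239358 [ 1.29650445 -0.54578593  1.39602421] [[ 0.5660285   0.82436321  0.00608511]
 [ 0.67067173 -0.45618265 -0.58489044]
 [-0.47938624  0.33514577 -0.81108948]]
0.1 [ 0.24946818 -0.57240856  0.25241793] [ 9.78982106e-01  2.03943855e-01 -2.85491618e-05 -9.69375136e-04] [-0.46416296  0.98768179 -0.01244508]
```

View pics/top0.png

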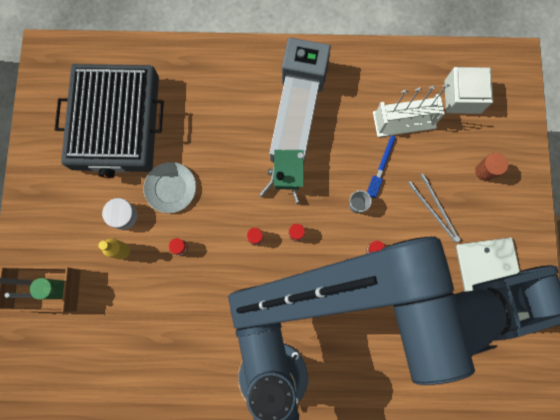

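View pics/scene0.png

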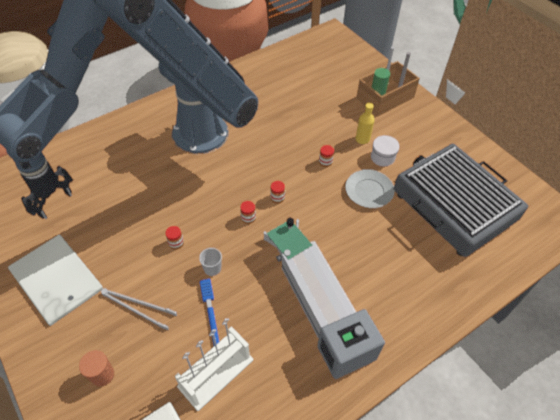

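The top view shows four red-lidded jars at about (177,246), (255,236), (296,232) and (376,248). The chiller has its cover at (289,168), the knob near (280,175) and the cooling unit at (306,62). The scene view shows the same four jars.

```bash
cat >> h.py <<'E'
def jars(s,verbose=0):
    hsv=cv2.cvtColor(s['pixels'],cv2.COLOR_RGB2HSV); P=cloud(s)
    m=(((hsv[...,0]<6)|(hsv[...,0]>174))&(hsv[...,1]>180)&(hsv[...,2]>90)).astype(np.uint8)
    n,l,st,c=cv2.connectedComponentsWithStats(m)
    out=[]
    for i in range(1,n):
        if st[i,4]<25: continue
        p=P[(l==i)&(P[...,2]>.062)&(P[...,2]<.075)]
        if len(p)<15: continue
        (x,y),r=cv2.minEnclosingCircle(p[:,:2].astype(np.float32)); out.append((round(x,4),round(y,4),round(r,4),len(p),c[i].round().tolist()))
    return out
E
cat > look.py <<'E'
from h import *
for n in('top0','scene0'):
    s=dict(np.load(f'pics/{n}.npz')); P=cloud(s); print(n); [print(' jar',j) for j in jars(s)]
    hsv=cv2.cvtColor(s['pixels'],cv2.COLOR_RGB2HSV)
    g=(hsv[...,0]>60)&(hsv[...,0]<95)&(hsv[...,1]>100)&(P[...,2]>.085)&(P[...,2]<.105)&(P[...,0]>.3)&(abs(P[...,1])<.3)
    p=P[g]; r=cv2.minAreaRect(p[:,:2].astype(np.float32)); print(' cover',len(p),p[:,2].mean(),r,cv2.boxPoints(r).round(4).tolist())
    k=(P[...,2]>.128)&(P[...,2]<.142)&(abs(P[...,1])<.25)&(P[...,0]>.4)
    q=P[k]; far=q[q[:,0]>.8]; near=q[(q[:,0]<.8)&(hsv[k][:,2]<70)[...]] if 0 else q[q[:,0]<.8]
    r=cv2.minAreaRect(far[:,:2].astype(np.float32)); print(' unit',len(far),r,cv2.boxPoints(r).round(4).tolist())
    print(' knob',len(near),near.mean(0) if len(near) else None)
    c=s['pixels'][::-1] if 0 else s['pixels']
s=dict(np.load('pics/top0.npz'));s2=dict(np.load('pics/scene0.npz'))
a=cv2.resize(s['pixels'][120:220,240:340],(400,400),interpolation=cv2.INTER_CUBIC);b=cv2.resize(s2['pixels'][200:300,245:345],(400,400),interpolation=cv2.INTER_CUBIC)
cv2.imwrite('pics/crop.png',np.hstack([a,b])[:,:,::-1])
E
python3 look.py
```

```text
top0
 jar (0.439, -0.0624, 0.0234, 167, [296.0, 231.0])
 jar (0.4245, 0.066, 0.0238, 166, [254.0, 235.0])
 jar (0.3867, 0.3046, 0.0242, 167, [176.0, 246.0])
 jar (0.3919, -0.3096, 0.0244, 106, [376.0, 246.0])
 cover 915 0.09593394430604088 ((0.6319106817245483, -0.033778902143239975), (0.11807679384946823, 0.08733554184436798), 1.1964770555496216) [[0.5720000267028809, 0.00860000029206276], [0.5738000273704529, -0.0786999985575676], [0.6917999982833862, -0.07620000094175339], [0.6899999976158142, 0.011099999770522118]]
 unit 1262 ((0.986557126045227, -0.08366602659225464), (0.13926780223846436, 0.11100432276725769), 79.23999786376953) [[0.9190000295639038, -0.14169999957084656], [1.0281000137329102, -0.1624000072479248], [1.0541000366210938, -0.025599999353289604], [0.9449999928474426, -0.004900000058114529]]
 knob 48 [ 0.59820023 -0.00812556  0.13484688]
scene0
 jar (0.3928, 0.3047, 0.023, 36, [326.0, 152.0])
 jar (0.4392, 0.0566, 0.019, 26, [277.0, 190.0])
 jar (0.4469, -0.0644, 0.0227, 62, [247.0, 208.0])
 jar (0.408, -0.3121, 0.02, 27, [174.0, 237.0])
 cover 4 0.09613589213244216 ((0.6030592918395996, -0.02451145648956299), (0.018552953377366066, 0.018320294097065926), 55.40258026123047) [[0.5903000235557556, -0.026900000870227814], [0.6053000092506409, -0.037300001829862595], [0.6158999800682068, -0.022099999710917473], [0.6007999777793884, -0.011699999682605267]]
 unit 1978 ((0.9931544065475464, -0.08442439138889313), (0.14057070016860962, 0.11026520282030106), 79.58944702148438) [[0.9261999726295471, -0.1436000019311905], [1.0347000360488892, -0.16349999606609344], [1.0600999593734741, -0.025299999862909317], [0.9516000151634216, -0.0052999998442828655]]
 knob 45 [ 0.60410855 -0.00876118  0.13465415]
```

View pics/crop.png

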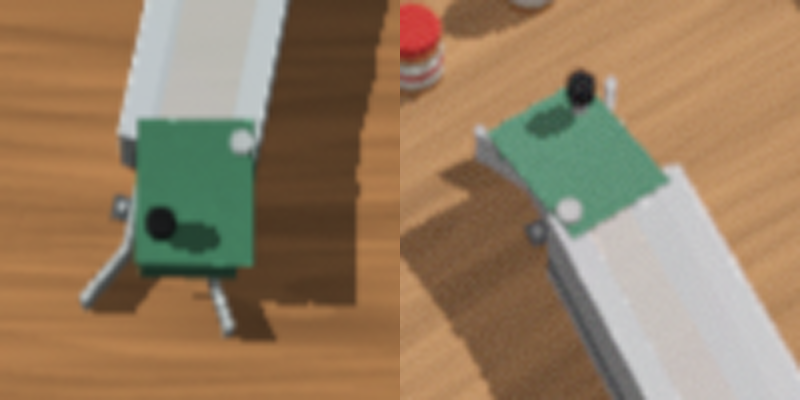

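The crop shows the cover ajar, its edge turned about 12° from the lane. The pin cap is at (240,140) and the knob at (160,222) in the left crop. Both wings are visible. The first move goes to above the knob.

```bash
cat >> h.py <<'E'
O=np.array([.596,-.0102]); A=-.185
def W(x,y):
    c,s=np.cos(A),np.sin(A); return O+[c*x-s*y,s*x+c*y]
def go(*ts, yaw=None):
    """ts: (x,y,z) world targets; prints tool-frame shifts (from measured pose) and turn to tool-x heading yaw"""
    from scipy.spatial.transform import Rotation as R
    st=manip.sense(); r=R.from_quat(st['tool_rot']).as_matrix(); h=np.arctan2(r[1,0],r[0,0])
    print('tcp',np.round(st['tcp_pos'],4),'yaw',round(h,3),'turn',None if yaw is None else round(-(np.mod(yaw-h+np.pi,2*np.pi)-np.pi),3))
    for t in ts: print(np.round(t,4),'->',np.round(r.T@(np.array(t)-st['tcp_pos']),4))
E
python3 - <<'E'
from h import *
go((.600,-.007,.253),(.600,-.007,.130),yaw=A)
E
```

>>> drive_effector(offsets=[{"xyz": [0.547,-0.378,0],"spin": 0.596,"finger_gap": 0.7},{"xyz": [0.547,-0.378,0],"spin": 0.596,"finger_gap": 0.7},{"xyz": [0.547,-0.378,0],"spin": 0.596,"finger_gap": 0.7},{"xyz": [0.547,-0.378,0],"spin": 0.596,"finger_gap": 0.7},{"xyz": [0.547,-0.378,0],"spin": 0.596,"finger_gap": 0.7},{"xyz": [0.547,-0.378,0],"spin": 0.596,"finger_gap": 0.7},{"xyz": [0.547,-0.378,0],"spin": 0.596,"finger_gap": 0.7},{"xyz": [0.547,-0.378,0],"spin": 0.596,"finger_gap": 0.7},{"xyz": [0.547,-0.378,0],"spin": 0.596,"finger_gap": 0.7},{"xyz": [0.547,-0.378,0],"spin": 0.596,"finger_gap": 0.7},{"xyz": [0.547,-0.378,0],"spin": 0.596,"finger_gap": 0.7},{"xyz": [0.547,-0.378,0],"spin": 0.596,"finger_gap": 0.7},{"xyz": [0.547,-0.378,0],"spin": 0.596,"finger_gap": 0.7},{"xyz": [0.547,-0.378,0],"spin": 0.596,"finger_gap": 0.7},{"xyz": [0.547,-0.378,0],"spin": 0.596,"finger_gap": 0.7},{"xyz": [0.547,-0.378,0],"spin": 0.596,"finger_gap": 0.7},{"xyz": [0.547,-0.378,0],"spin": 0.596,"finger_gap": 0.7},{"xyz": [0.547,-0.378,0],"spin": 0.596,"finger_gap": 0.7}], grip_force=20)

```text
t: 1.9
tcp_pos: [0.5995, -0.0096, 0.2533]
tool_rot: [0.996, -0.094, -0.0, 0.0]
force: [0.6, 0.2, -1.0]
finger_gap: 0.7
gripper_force: 0.0
```

```bash
python3 - <<'E'
from h import *
go((.600,-.007,.130),yaw=A)
from scipy.spatial.transform import Rotation as R
st=manip.sense(); s=save('wrist','w1'); T=np.eye(4);T[:3,:3]=R.from_quat(st['tool_rot']).as_matrix();T[:3,3]=st['tcp_pos']
M=np.linalg.inv(T@s['hand_eye']); s['R'],s['t']=M[:3,:3],M[:3,3]; np.savez('pics/w1.npz',**s)
for n in('top','scene'):
    print(n,jars(save(n,n+'1')))
P=cloud(s); k=(P[...,2]>.130)&(P[...,2]<.142)&(np.hypot(P[...,0]-.6,P[...,1]+.007)<.03); q=P[k]; print('knob',len(q),q.mean(0), cv2.minEnclosingCircle(q[:,:2].astype(np.float32)) if len(q) else 0)
E
```

```text
tcp [ 0.5995 -0.0096  0.2533] yaw -0.188 turn -0.003
[ 0.6   -0.007  0.13 ] -> [ 1.000e-04 -2.700e-03  1.233e-01]
top [(0.4395, -0.0629, 0.0234, 162, [296.0, 231.0]), (0.3904, -0.3096, 0.0238, 181, [377.0, 248.0])]
scene [(0.451, -0.0702, 0.0185, 27, [246.0, 211.0]), (0.406, -0.3146, 0.0162, 18, [174.0, 237.0])]
knob 601 [ 0.60286002 -0.00778872  0.13617602] ((0.6018421649932861, -0.00767124118283391), 0.012014624662697315)
```

View pics/w1.png

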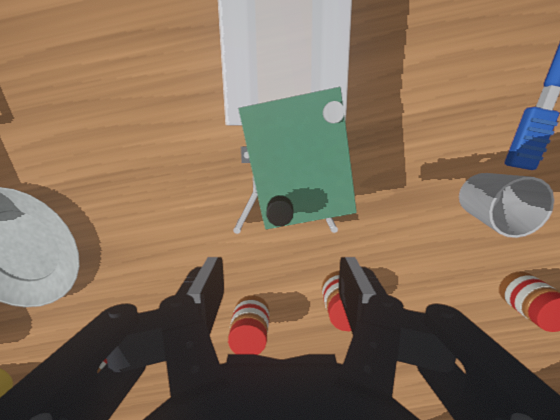

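View pics/top1.png

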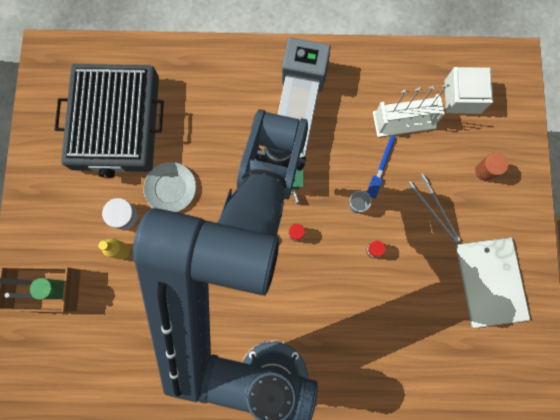

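The wrist view shows the knob at (280,211), the pin cap at (334,112) and the wing tips at (237,231) and (334,230). The top view confirms that no extra jars were hidden, so there are four. I'll refine the chiller pose from these pixels and grasp the knob.

```bash
python3 - <<'E'
from h import *
s=dict(np.load('pics/w1.npz',allow_pickle=True))
pin=ray(s,334,112,.103)[:2];l=ray(s,237,231,.04)[:2];r=ray(s,334,230,.04)[:2]
print('pin',pin,'exp',W(85,-42) if 0 else W(.085,-.042));print('L',l,W(-.046,.061));print('R',r,W(-.046,-.061))
P=cloud(s)
for v in(20,60,100):
    row=s['pixels'][v]; z=P[v,:,2]; k=np.where((z>.08)&(z<.1))[0]; print(v,k.min(),k.max(),P[v,k.min()],P[v,k.max()])
E
```

```text
pin [ 0.67352438 -0.06996269] exp [ 0.67182383 -0.06711878]
L [0.56133387 0.05241182] [0.56200567 0.05822065]
R [ 0.54072106 -0.06256691] [ 0.53956419 -0.06169757]
20 219 349 [0.7634583  0.01240931 0.09281676] [ 0.74298469 -0.09374156  0.09345508]
60 222 347 [0.73374021 0.01726838 0.09296854] [ 0.7135303  -0.08848065  0.0930414 ]
100 224 345 [0.70208264 0.02339225 0.09289109] [ 0.68185911 -0.08298757  0.09180377]
```

>>> drive_effector(offsets=[{"xyz": [0.002,-0.002,0.05],"finger_gap": 0.7},{"xyz": [0.002,-0.002,0.1],"finger_gap": 0.7},{"xyz": [0.002,-0.002,0.124],"finger_gap": 0.7},{"xyz": [0.002,-0.002,0.124],"finger_gap": 0.7},{"xyz": [0.002,-0.002,0.124],"finger_gap": 0},{"xyz": [0.002,-0.002,0.124],"finger_gap": 0},{"xyz": [0.002,-0.002,0.124],"finger_gap": 0},{"xyz": [0.002,-0.002,0.124],"finger_gap": 0},{"xyz": [0.002,-0.002,0.124],"finger_gap": 0},{"xyz": [0.002,-0.002,0.124],"finger_gap": 0}], grip_force=25)

```text
t: 3.05
tcp_pos: [0.6043, -0.0071, 0.1316]
tool_rot: [0.996, -0.092, 0.003, 0.001]
force: [0.4, -2.2, 7.4]
finger_gap: 0.268
gripper_force: 25.1
```

```bash
sed -i 's/^O=.*/O=np.array([.597,-.013]); A=-.18/' h.py; python3 - <<'E'
from h import *
p=np.array([.6733,-.0697]);z=.133
go(*[(*(p+.0945*np.array([np.cos(np.radians(a)),np.sin(np.radians(a))])),z) for a in np.linspace(137.8,232.4,12)])
E
```

```text
tcp [ 0.6043 -0.0071  0.1316] yaw -0.185 turn None
[ 0.6033 -0.0062  0.133 ] -> [-0.0012 -0.0006 -0.0014]
[ 0.5946 -0.0174  0.133 ] -> [-0.0077  0.012  -0.0014]
[ 0.5877 -0.0298  0.133 ] -> [-0.0122  0.0254 -0.0014]
[ 0.5826 -0.043   0.133 ] -> [-0.0147  0.0393 -0.0014]
[ 0.5797 -0.0569  0.133 ] -> [-0.0151  0.0535 -0.0014]
[ 0.5788 -0.071   0.133 ] -> [-0.0133  0.0676 -0.0014]
[ 0.5801 -0.0851  0.133 ] -> [-0.0095  0.0812 -0.0014]
[ 0.5834 -0.0989  0.133 ] -> [-0.0036  0.0941 -0.0013]
[ 0.5888 -0.112   0.133 ] -> [ 0.004   0.106  -0.0013]
[ 0.5961 -0.1242  0.133 ] -> [ 0.0134  0.1166 -0.0012]
[ 0.6051 -0.1351  0.133 ] -> [ 0.0243  0.1257 -0.0012]
[ 0.6156 -0.1446  0.133 ] -> [ 0.0364  0.1331 -0.0011]
```

>>> drive_effector(offsets=[{"xyz": [-0.004,0.005,-0.001],"finger_gap": 0},{"xyz": [-0.008,0.012,-0.001],"finger_gap": 0},{"xyz": [-0.0105,0.019,-0.001],"finger_gap": 0},{"xyz": [-0.012,0.025,-0.001],"finger_gap": 0},{"xyz": [-0.014,0.032,-0.001],"finger_gap": 0},{"xyz": [-0.015,0.039,-0.001],"finger_gap": 0},{"xyz": [-0.0155,0.046,-0.001],"finger_gap": 0},{"xyz": [-0.015,0.0535,-0.001],"finger_gap": 0},{"xyz": [-0.0135,0.0675,-0.001],"finger_gap": 0},{"xyz": [-0.0095,0.081,-0.001],"finger_gap": 0},{"xyz": [-0.0035,0.094,-0.001],"finger_gap": 0},{"xyz": [0.004,0.106,-0.001],"finger_gap": 0},{"xyz": [0.0135,0.1165,-0.001],"finger_gap": 0},{"xyz": [0.0245,0.1255,-0.001],"finger_gap": 0},{"xyz": [0.036,0.133,-0.001],"finger_gap": 0},{"xyz": [0.037,0.134,-0.001],"finger_gap": 0},{"xyz": [0.037,0.134,-0.001],"finger_gap": 0}], grip_force=30)

```text
t: 4.75
tcp_pos: [0.6131, -0.1442, 0.1304]
tool_rot: [0.996, -0.092, -0.001, -0.001]
force: [-0.4, 2.7, 4.6]
finger_gap: 0.266
gripper_force: 31.3
```

```bash
python3 - <<'E'
from h import *
st=manip.sense(); print(st['force']); go(W(.041,-.126).tolist()+[.133])
s=save('top','top2');P=cloud(s);hsv=cv2.cvtColor(s['pixels'],cv2.COLOR_RGB2HSV)
print(jars(s))
E
```

```text
[-0.38336757  2.73235435  4.62690909]
tcp [ 0.6131 -0.1442  0.1304] yaw -0.185 turn None
[ 0.6148 -0.1443  0.133 ] -> [ 0.0016 -0.0002 -0.0026]
[(0.4236, 0.0612, 0.0212, 64, [258.0, 236.0]), (0.3866, 0.3049, 0.0237, 164, [176.0, 246.0]), (0.3904, -0.3093, 0.0243, 181, [377.0, 248.0])]
```

>>> drive_effector(offsets=[{"xyz": [0.003,0.002,0],"finger_gap": 0},{"xyz": [0.005,0.003,0],"finger_gap": 0},{"xyz": [0.005,0.003,0],"finger_gap": 0}])

```text
t: 5.1
tcp_pos: [0.6144, -0.1454, 0.1303]
tool_rot: [0.996, -0.092, -0.005, -0.003]
force: [-6.2, 7.7, 11.0]
finger_gap: 0.269
gripper_force: 31.9
```

>>> drive_effector(offsets=[{"xyz": [-0.001,-0.001,0],"finger_gap": 0},{"xyz": [-0.001,-0.001,0],"finger_gap": 0.7},{"xyz": [-0.001,-0.001,0],"finger_gap": 0.7},{"xyz": [-0.001,-0.001,0],"finger_gap": 0.7},{"xyz": [-0.001,-0.001,0],"finger_gap": 0.7},{"xyz": [-0.001,-0.001,-0.05],"finger_gap": 0.7},{"xyz": [-0.001,-0.001,-0.1],"finger_gap": 0.7},{"xyz": [-0.001,-0.001,-0.12],"finger_gap": 0.7},{"xyz": [-0.001,-0.001,-0.12],"finger_gap": 0.7}])

```text
t: 6.0
tcp_pos: [0.6201, -0.1488, 0.2547]
tool_rot: [0.996, -0.093, 0.004, 0.002]
force: [1.5, -0.8, -0.1]
finger_gap: 0.699
gripper_force: 0.0
```

```bash
python3 - <<'E'
from h import *
go((.70,.25,.25))
E
```

```text
tcp [ 0.6201 -0.1488  0.2547] yaw -0.185 turn None
[0.7  0.25 0.25] -> [ 0.005  -0.4067  0.0038]
```

```bash
python3 - <<'E'
from h import *
s=dict(np.load('pics/w1.npz',allow_pickle=True)); print(jars(s))
t=dict(np.load('pics/top0.npz')); print(jars(t))
go((.33,-.055,.25),(.33,-.055,.04),yaw=0)
print(W(-.046,0),W(0,0),W(.035,0),W(.06,0))
E
```

```text
[(0.3993, -0.3012, 0.0218, 151, [542.0, 303.0])]
[(0.439, -0.0624, 0.0234, 167, [296.0, 231.0]), (0.4245, 0.066, 0.0238, 166, [254.0, 235.0]), (0.3867, 0.3046, 0.0242, 167, [176.0, 246.0]), (0.3919, -0.3096, 0.0244, 106, [376.0, 246.0])]
tcp [ 0.6201 -0.1488  0.2547] yaw -0.185 turn -0.185
[ 0.33  -0.055  0.25 ] -> [-0.3025 -0.0387  0.0018]
[ 0.33  -0.055  0.04 ] -> [-0.3044 -0.0392  0.2118]
[ 0.55174319 -0.00476464] [ 0.597 -0.013] [ 0.63143453 -0.01926604] [ 0.65603062 -0.02374177]
```

```bash
cat >> h.py <<'E'
D=.033
def plan(P0,cx=-.12,ex=-.05,end=.037,rev=0,z=.050,step=.014,start=None,back=.062):
    """push poses (TCP) for a jar from P0: quad bezier via W(cx) to W(ex), then straight to W(end)"""
    P0=np.array(P0);C=W(cx,0);E=W(ex,0);t=np.linspace(0,1,400)[:,None]
    b=(1-t)**2*P0+2*t*(1-t)*C+t*t*E
    b=np.vstack([b,np.linspace(E,W(end,0),100)[1:]])
    h=np.unwrap(np.arctan2(*np.gradient(b,axis=0).T[::-1]))
    h=np.convolve(np.pad(h,20,'edge'),np.ones(41)/41,'valid')
    s=np.r_[0,np.cumsum(np.hypot(*np.diff(b,axis=0).T))]
    u=np.r_[np.arange(0,s[-1],step),s[-1]]
    b=np.c_[np.interp(u,s,b[:,0]),np.interp(u,s,b[:,1])];h=np.interp(u,s,h)
    d=np.c_[np.cos(h),np.sin(h)]
    T=b-D*d; pre=P0-back*d[0]; Y=h+np.pi*rev
    return pre,Y[0],T,Y
def rows(T,Y,z,op=.28):
    from scipy.spatial.transform import Rotation as R
    st=manip.sense(); r=R.from_quat(st['tool_rot']).as_matrix(); hh=np.arctan2(r[1,0],r[0,0])
    y0=hh+np.mod(Y[0]-hh+np.pi,2*np.pi)-np.pi
    print('tcp',st['tcp_pos'].round(4),'yaw',round(hh,3),'q6',round(st['q'][5],2))
    print(';'.join('%.3f %.3f %.3f %.2f %.2f'%(*(r.T@(np.array([*p,z])-st['tcp_pos'])),-(y0+y-Y[0]-hh),op) for p,y in zip(T,Y)))
E
python3 - <<'E'
from h import *
pre,y,T,Y=plan((.443,-.062)); print(pre,y,len(T))
rows([pre],[y],.20)
E
```

```text
[ 0.41419208 -0.11690085] 1.0875639664239007 17
tcp [ 0.6201 -0.1488  0.2547] yaw -0.185 q6 1.35
-0.209 0.006 0.053 -1.27 0.28
```

>>> drive_effector(offsets=[{"xyz": [-0.209,0.006,0.053],"spin": -1.27,"finger_gap": 0.28},{"xyz": [-0.209,0.006,0.053],"spin": -1.27,"finger_gap": 0.28},{"xyz": [-0.209,0.006,0.053],"spin": -1.27,"finger_gap": 0.28},{"xyz": [-0.209,0.006,0.053],"spin": -1.27,"finger_gap": 0.28},{"xyz": [-0.209,0.006,0.053],"spin": -1.27,"finger_gap": 0.28},{"xyz": [-0.209,0.006,0.053],"spin": -1.27,"finger_gap": 0.28},{"xyz": [-0.209,0.006,0.053],"spin": -1.27,"finger_gap": 0.28},{"xyz": [-0.209,0.006,0.053],"spin": -1.27,"finger_gap": 0.28},{"xyz": [-0.209,0.006,0.053],"spin": -1.27,"finger_gap": 0.28},{"xyz": [-0.209,0.006,0.053],"spin": -1.27,"finger_gap": 0.28},{"xyz": [-0.209,0.006,0.053],"spin": -1.27,"finger_gap": 0.28}])

```text
t: 7.1
tcp_pos: [0.4106, -0.1148, 0.1965]
tool_rot: [0.857, 0.515, -0.0, -0.001]
force: [0.1, 0.6, 0.0]
finger_gap: 0.278
gripper_force: 0.0
```

```bash
cat >> h.py <<'E'
def wrist(f):
    from scipy.spatial.transform import Rotation as R
    st=manip.sense(); s=save('wrist',f); T=np.eye(4);T[:3,:3]=R.from_quat(st['tool_rot']).as_matrix();T[:3,3]=st['tcp_pos']
    M=np.linalg.inv(T@s['hand_eye']); s['R'],s['t']=M[:3,:3],M[:3,3]; np.savez(f'pics/{f}.npz',**s); return s
E
python3 - <<'E'
from h import *
print(jars(wrist('w2'))); print(jars(save('top','top3')))
pre,y,T,Y=plan((.443,-.062)); rows([pre,*T],[y,*Y],.05)
E
```

```text
[(0.412, -0.3149, 0.0098, 35, [373.0, 374.0])]
[(0.4235, 0.0667, 0.0243, 171, [254.0, 235.0]), (0.3874, 0.3058, 0.0233, 123, [175.0, 245.0]), (0.3896, -0.3096, 0.0243, 170, [377.0, 248.0])]
tcp [ 0.4109 -0.1149  0.1968] yaw 1.084 q6 -0.05
-0.000 0.004 0.147 -0.00 0.28;0.029 0.004 0.147 -0.00 0.28;0.043 0.002 0.147 0.07 0.28;0.057 0.000 0.147 0.17 0.28;0.072 -0.001 0.147 0.29 0.28;0.087 -0.000 0.147 0.44 0.28;0.101 0.002 0.147 0.61 0.28;0.116 0.007 0.147 0.79 0.28;0.129 0.014 0.147 0.95 0.28;0.141 0.023 0.147 1.11 0.28;0.150 0.034 0.147 1.23 0.28;0.155 0.047 0.147 1.26 0.28;0.159 0.061 0.147 1.26 0.28;0.164 0.074 0.147 1.26 0.28;0.168 0.087 0.147 1.26 0.28;0.172 0.101 0.147 1.26 0.28;0.176 0.114 0.147 1.26 0.28;0.178 0.121 0.147 1.26 0.28
```

View pics/w2.png

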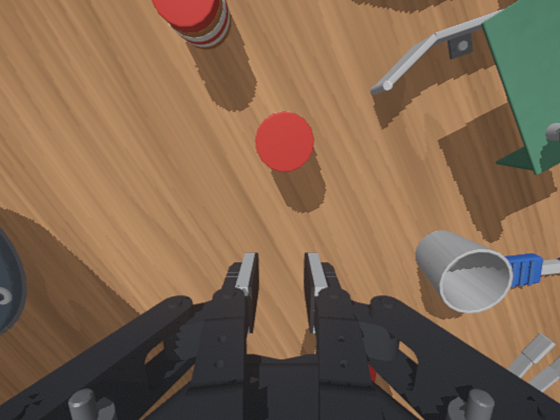

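The wrist view shows jar A centred at (285,141), straight ahead of the fingers. Jar B is at (193,10) and the left wing tip at (375,90).

```bash
python3 - <<'E'
from h import *
s=dict(np.load('pics/w2.npz',allow_pickle=True)); P=cloud(s); print(P[141,285],ray(s,285,141,.068),P[250,150],s['pixels'][141,285])
print(ray(s,376,88,.04),W(-.046,.061))
hsv=cv2.cvtColor(s['pixels'],cv2.COLOR_RGB2HSV);print(hsv[141,285])
E
```

```text
[ 0.44194174 -0.06179555  0.06900671] [ 0.4419289  -0.06184443  0.068     ] [ 0.24376469 -0.10072802 -0.00066363] [192  67  62]
[ 0.53246377 -0.06070757  0.04      ] [0.56266399 0.05524983]
[  1 173 192]
```

```bash
sed -i 's/>180)&(hsv/>140)\&(hsv/' h.py
```

>>> drive_effector(offsets=[{"xyz": [0,0.004,0.05],"finger_gap": 0.28},{"xyz": [0,0.004,0.1],"finger_gap": 0.28},{"xyz": [0,0.004,0.147],"finger_gap": 0.28},{"xyz": [0.015,0.004,0.147],"finger_gap": 0.28},{"xyz": [0.029,0.004,0.147],"finger_gap": 0.28},{"xyz": [0.043,0.002,0.147],"spin": 0.07,"finger_gap": 0.28},{"xyz": [0.057,0,0.147],"spin": 0.17,"finger_gap": 0.28},{"xyz": [0.072,-0.001,0.147],"spin": 0.29,"finger_gap": 0.28},{"xyz": [0.087,0,0.147],"spin": 0.44,"finger_gap": 0.28},{"xyz": [0.101,0.002,0.147],"spin": 0.58,"finger_gap": 0.28},{"xyz": [0.108,0.004,0.147],"spin": 0.70,"finger_gap": 0.28},{"xyz": [0.116,0.007,0.147],"spin": 0.81,"finger_gap": 0.28},{"xyz": [0.123,0.010,0.147],"spin": 0.90,"finger_gap": 0.28},{"xyz": [0.129,0.014,0.147],"spin": 0.97,"finger_gap": 0.28},{"xyz": [0.135,0.018,0.147],"spin": 1.05,"finger_gap": 0.28},{"xyz": [0.141,0.023,0.147],"spin": 1.13,"finger_gap": 0.28},{"xyz": [0.150,0.034,0.147],"spin": 1.23,"finger_gap": 0.28},{"xyz": [0.150,0.034,0.147],"spin": 1.26,"finger_gap": 0.28}])

```text
t: 9.0
tcp_pos: [0.5133, 0.0018, 0.0502]
tool_rot: [0.996, -0.089, 0.001, 0.0]
force: [0.2, 0.0, 0.2]
finger_gap: 0.279
gripper_force: 0.0
```

```bash
python3 - <<'E'
from h import *
print(jars(wrist('w3'))); print(jars(save('scene','scene3')))
print(W(-.07+.037-.037,0)); pre,y,T,Y=plan((.443,-.062)); rows(T[9:],Y[9:],.05)
E
```

```text
[(0.5462, -0.0031, 0.0257, 12238, [277.0, 229.0])]
[(0.3917, 0.3056, 0.0271, 107, [327.0, 151.0]), (0.5495, -0.0011, 0.0251, 148, [281.0, 221.0]), (0.3967, -0.3064, 0.0262, 144, [173.0, 233.0])]
[ 5.28130942e-01 -4.67929860e-04]
tcp [0.5116 0.0019 0.0501] yaw -0.175 q6 1.53
-0.000 0.001 0.000 -0.03 0.28;0.014 -0.001 0.000 0.00 0.28;0.028 -0.001 0.000 0.00 0.28;0.042 -0.000 0.000 0.00 0.28;0.056 -0.000 0.000 0.00 0.28;0.070 -0.000 0.000 0.00 0.28;0.084 -0.000 0.000 0.00 0.28;0.091 -0.000 0.000 0.00 0.28
```

View pics/w3.png

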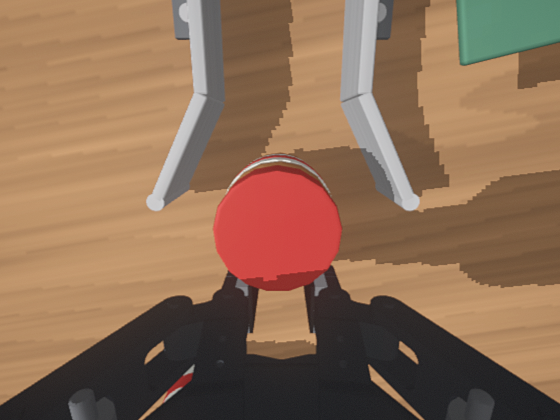

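The jar at (277,229) is nested between the fingers and centred between the wing tips at (155,202) and (412,202). I'll push it into the lane.

>>> drive_effector(offsets=[{"xyz": [0.014,0,0],"finger_gap": 0.28},{"xyz": [0.028,0,0],"finger_gap": 0.28},{"xyz": [0.042,0,0],"finger_gap": 0.28},{"xyz": [0.056,0,0],"finger_gap": 0.28},{"xyz": [0.070,0,0],"finger_gap": 0.28},{"xyz": [0.080,0,0],"finger_gap": 0.28},{"xyz": [0.088,0,0],"finger_gap": 0.28},{"xyz": [0.091,0,0],"finger_gap": 0.28},{"xyz": [0.091,0,0],"finger_gap": 0.28}])

```text
t: 10.0
tcp_pos: [0.5861, -0.0108, 0.0473]
tool_rot: [0.996, -0.089, -0.017, -0.002]
force: [-22.2, 2.3, 5.2]
finger_gap: 0.28
gripper_force: 0.0
```

```bash
python3 - <<'E'
from h import *
print(jars(wrist('w4')),W(.037,0)); go(*[(*W(-.10,0),z) for z in(.05,.2)])
E
```

```text
[(0.6182, -0.0174, 0.0261, 12992, [283.0, 233.0])] [ 0.63340222 -0.01962409]
tcp [ 0.5861 -0.0108  0.0473] yaw -0.179 turn None
[0.4986 0.0049 0.05  ] -> [-0.0889  0.0001  0.0003]
[0.4986 0.0049 0.2   ] -> [-0.0939 -0.0002 -0.1496]
```

```bash
python3 - <<'E'
from h import *
s=save('scene','scene4'); t=save('top','top4')
c=cv2.resize(s['pixels'][180:280,230:340],(440,400),interpolation=cv2.INTER_CUBIC); w=cv2.resize(dict(np.load('pics/w4.npz',allow_pickle=True))['pixels'],(360,270))
o=np.zeros((400,800,3),np.uint8);o[:,:440]=c;o[:270,440:]=w; cv2.imwrite('pics/c4.png',o[:,:,::-1])
E
```

```text
(no output)
```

View pics/c4.png

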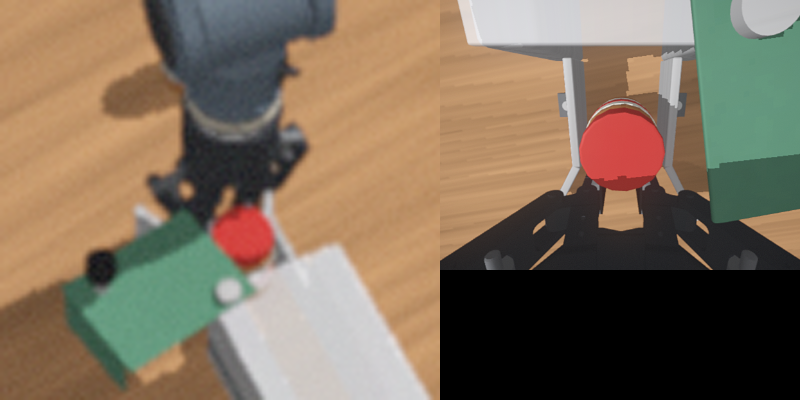

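The jar is between the rails at chiller x ≈ 22 mm, but the finger linkage met resistance near the cover corner and wings (22 N). For the remaining jars I'll stop at x ≈ 15–18 mm. For the last one I'll finish with the hand turned 90°. Now I back out.

>>> drive_effector(offsets=[{"xyz": [-0.03,0,0],"finger_gap": 0.28},{"xyz": [-0.06,0,0],"finger_gap": 0.28},{"xyz": [-0.094,0,0],"finger_gap": 0.28},{"xyz": [-0.094,0,-0.05],"finger_gap": 0.28},{"xyz": [-0.094,0,-0.1],"finger_gap": 0.28},{"xyz": [-0.094,0,-0.15],"finger_gap": 0.28},{"xyz": [-0.094,0,-0.15],"finger_gap": 0.28}])

```text
t: 10.85
tcp_pos: [0.5124, 0.0015, 0.2065]
tool_rot: [0.996, -0.087, 0.007, 0.001]
force: [0.7, 0.7, 0.1]
finger_gap: 0.286
gripper_force: 0.0
```

```bash
python3 - <<'E'
from h import *
print(jars(wrist('w5'))); print(jars(save('top','top5')));print(jars(save('scene','scene5')))
pre,y,T,Y=plan((.428,.066),rev=1,end=.016); print(pre,y,len(T))
rows([pre],[y],.20)
E
```

```text
[(0.6197, -0.0166, 0.0245, 2934, [281.0, 82.0]), (0.4424, 0.081, 0.0109, 74, [216.0, 288.0]), (0.3903, 0.307, 0.0256, 1493, [27.0, 362.0])]
[(0.3901, -0.3097, 0.0242, 179, [377.0, 248.0])]
[(0.3923, 0.3096, 0.0284, 105, [327.0, 151.0]), (0.428, 0.0631, 0.0255, 61, [277.0, 187.0]), (0.3964, -0.3089, 0.0264, 149, [173.0, 233.0]), (0.6206, -0.019, 0.0259, 148, [290.0, 238.0])]
[0.3865396  0.11209811] 2.3032770037663886 16
tcp [0.5078 0.0024 0.2002] yaw -0.175 q6 1.53
-0.138 -0.087 0.000 -2.48 0.28
```

>>> drive_effector(offsets=[{"xyz": [-0.138,-0.087,0],"spin": -2.48,"finger_gap": 0.28},{"xyz": [-0.138,-0.087,0],"spin": -2.48,"finger_gap": 0.28},{"xyz": [-0.138,-0.087,0],"spin": -2.48,"finger_gap": 0.28},{"xyz": [-0.138,-0.087,0],"spin": -2.48,"finger_gap": 0.28},{"xyz": [-0.138,-0.087,0],"spin": -2.48,"finger_gap": 0.28},{"xyz": [-0.138,-0.087,0],"spin": -2.48,"finger_gap": 0.28},{"xyz": [-0.138,-0.087,0],"spin": -2.48,"finger_gap": 0.28},{"xyz": [-0.138,-0.087,0],"spin": -2.48,"finger_gap": 0.28},{"xyz": [-0.138,-0.087,0],"spin": -2.48,"finger_gap": 0.28},{"xyz": [-0.138,-0.087,0],"spin": -2.48,"finger_gap": 0.28},{"xyz": [-0.138,-0.087,0],"spin": -2.48,"finger_gap": 0.28},{"xyz": [-0.138,-0.087,0],"spin": -2.48,"finger_gap": 0.28},{"xyz": [-0.138,-0.087,0],"spin": -2.48,"finger_gap": 0.28},{"xyz": [-0.138,-0.087,0],"spin": -2.48,"finger_gap": 0.28},{"xyz": [-0.138,-0.087,0],"spin": -2.48,"finger_gap": 0.28},{"xyz": [-0.138,-0.087,0],"spin": -2.48,"finger_gap": 0.28},{"xyz": [-0.138,-0.087,0],"spin": -2.48,"finger_gap": 0.28},{"xyz": [-0.138,-0.087,0],"spin": -2.48,"finger_gap": 0.28}])

```text
t: 12.8
tcp_pos: [0.3863, 0.1119, 0.1987]
tool_rot: [0.406, 0.914, -0.001, -0.002]
force: [0.3, -0.2, 0.5]
finger_gap: 0.278
gripper_force: 0.0
```

```bash
python3 - <<'E'
from h import *
print(jars(save('top','top6')),jars(save('scene','scene6')))
pre,y,T,Y=plan((.428,.066),rev=1,end=.016); rows([pre,*T],[y,*Y],.05)
E
```

```text
[(0.6164, -0.0171, 0.0242, 172, [283.0, 175.0]), (0.4233, 0.0657, 0.0239, 138, [256.0, 236.0]), (0.387, 0.3056, 0.0245, 179, [176.0, 246.0]), (0.3902, -0.3095, 0.0241, 175, [377.0, 248.0])] [(0.3903, 0.3069, 0.029, 114, [327.0, 151.0]), (0.4273, 0.0665, 0.0248, 121, [277.0, 187.0]), (0.396, -0.3091, 0.0253, 165, [173.0, 233.0]), (0.6219, -0.0199, 0.0264, 146, [291.0, 238.0])]
tcp [0.3867 0.1119 0.1992] yaw 2.303 q6 -0.73
-0.000 0.000 0.149 -0.00 0.28;-0.029 0.000 0.149 -0.00 0.28;-0.043 -0.001 0.149 -0.05 0.28;-0.057 -0.002 0.149 -0.10 0.28;-0.071 -0.002 0.149 -0.16 0.28;-0.086 -0.001 0.149 -0.23 0.28;-0.100 0.000 0.149 -0.30 0.28;-0.114 0.003 0.149 -0.37 0.28;-0.127 0.006 0.149 -0.44 0.28;-0.141 0.010 0.149 -0.51 0.28;-0.154 0.016 0.149 -0.58 0.28;-0.167 0.022 0.149 -0.65 0.28;-0.178 0.030 0.149 -0.66 0.28;-0.189 0.039 0.149 -0.66 0.28;-0.200 0.047 0.149 -0.66 0.28;-0.211 0.056 0.149 -0.66 0.28;-0.220 0.063 0.149 -0.66 0.28
```

>>> drive_effector(offsets=[{"xyz": [0,0,0.05],"finger_gap": 0.28},{"xyz": [0,0,0.1],"finger_gap": 0.28},{"xyz": [0,0,0.149],"finger_gap": 0.28},{"xyz": [-0.015,0,0.149],"finger_gap": 0.28},{"xyz": [-0.029,0,0.149],"finger_gap": 0.28},{"xyz": [-0.043,-0.001,0.149],"spin": -0.05,"finger_gap": 0.28},{"xyz": [-0.057,-0.002,0.149],"spin": -0.10,"finger_gap": 0.28},{"xyz": [-0.071,-0.002,0.149],"spin": -0.16,"finger_gap": 0.28},{"xyz": [-0.086,-0.001,0.149],"spin": -0.23,"finger_gap": 0.28},{"xyz": [-0.100,0,0.149],"spin": -0.30,"finger_gap": 0.28},{"xyz": [-0.114,0.003,0.149],"spin": -0.37,"finger_gap": 0.28},{"xyz": [-0.127,0.006,0.149],"spin": -0.44,"finger_gap": 0.28},{"xyz": [-0.141,0.010,0.149],"spin": -0.51,"finger_gap": 0.28},{"xyz": [-0.154,0.016,0.149],"spin": -0.58,"finger_gap": 0.28},{"xyz": [-0.167,0.022,0.149],"spin": -0.65,"finger_gap": 0.28},{"xyz": [-0.178,0.030,0.149],"spin": -0.66,"finger_gap": 0.28},{"xyz": [-0.178,0.030,0.149],"spin": -0.66,"finger_gap": 0.28}])

```text
t: 14.6
tcp_pos: [0.5346, -0.0025, 0.0575]
tool_rot: [0.089, 0.996, -0.001, 0.007]
force: [0.4, 0.4, 0.6]
finger_gap: 0.278
gripper_force: 0.0
```

```bash
python3 - <<'E'
from h import *
print(jars(save('scene','scene7')))
go(*[(*W(x-.034,0),.05) for x in(-.02,0,.016)],yaw=A+np.pi)
E
```

```text
[(0.3924, 0.3073, 0.0267, 106, [327.0, 151.0]), (0.5956, -0.0115, 0.0513, 307, [287.0, 232.0]), (0.3968, -0.3095, 0.0249, 140, [173.0, 233.0])]
tcp [ 0.5327 -0.0018  0.0565] yaw 2.963 turn 0.001
[ 0.5439 -0.0033  0.05  ] -> [-0.0112  0.0005  0.0067]
[ 0.5635 -0.0069  0.05  ] -> [-0.0312  0.0005  0.0069]
[ 0.5793 -0.0098  0.05  ] -> [-0.0472  0.0005  0.007 ]
```

>>> drive_effector(offsets=[{"xyz": [-0.012,0,0],"finger_gap": 0.28},{"xyz": [-0.024,0,0],"finger_gap": 0.28},{"xyz": [-0.034,0,0],"finger_gap": 0.28},{"xyz": [-0.042,0,0],"finger_gap": 0.28},{"xyz": [-0.044,0,0],"finger_gap": 0.28},{"xyz": [-0.044,0,0],"finger_gap": 0.28}])

```text
t: 15.25
tcp_pos: [0.573, -0.008, 0.0518]
tool_rot: [0.088, 0.996, -0.0, 0.001]
force: [-2.3, 0.1, 1.4]
finger_gap: 0.283
gripper_force: 1.0
```

```bash
python3 - <<'E'
from h import *
print(jars(save('scene','scene8')))
go(*[(*W(-.09,0),.05)])
E
```

```text
[(0.3925, 0.3047, 0.0264, 107, [327.0, 151.0]), (0.3951, -0.3101, 0.0262, 153, [173.0, 233.0]), (0.6223, -0.0163, 0.0396, 223, [291.0, 237.0])]
tcp [ 0.573  -0.008   0.0515] yaw 2.965 turn None
[0.5085 0.0031 0.05  ] -> [ 0.0655 -0.0004  0.0014]
```

>>> drive_effector(offsets=[{"xyz": [0.03,0,0],"finger_gap": 0.28},{"xyz": [0.06,0,0],"finger_gap": 0.28},{"xyz": [0.085,0,0],"finger_gap": 0.28},{"xyz": [0.085,0,-0.05],"finger_gap": 0.28},{"xyz": [0.085,0,-0.1],"finger_gap": 0.28},{"xyz": [0.085,0,-0.145],"finger_gap": 0.28},{"xyz": [0.085,0,-0.145],"finger_gap": 0.28}])

```text
t: 16.0
tcp_pos: [0.4939, 0.0062, 0.2018]
tool_rot: [0.088, 0.996, -0.001, 0.008]
force: [0.8, -0.6, -0.2]
finger_gap: 0.28
gripper_force: 0.0
```

```bash
python3 - <<'E'
from h import *
print(jars(save('scene','scene9')))
pre,y,T,Y=plan((.392,.308),cx=-.11,ex=-.02,rev=1,end=-.02); print(pre,y,len(T))
rows([pre],[y],.20)
E
```

```text
[(0.3928, 0.3054, 0.0255, 105, [327.0, 151.0]), (0.3968, -0.308, 0.026, 149, [173.0, 233.0]), (0.623, -0.0103, 0.0387, 223, [290.0, 238.0])]
[0.37283482 0.36696351] 1.8850594600765933 29
tcp [0.492  0.0065 0.1993] yaw 2.965 q6 -1.61
0.181 0.334 -0.003 1.08 0.28
```

>>> drive_effector(offsets=[{"xyz": [0.181,0.334,-0.003],"spin": 1.08,"finger_gap": 0.28},{"xyz": [0.181,0.334,-0.003],"spin": 1.08,"finger_gap": 0.28},{"xyz": [0.181,0.334,-0.003],"spin": 1.08,"finger_gap": 0.28},{"xyz": [0.181,0.334,-0.003],"spin": 1.08,"finger_gap": 0.28},{"xyz": [0.181,0.334,-0.003],"spin": 1.08,"finger_gap": 0.28},{"xyz": [0.181,0.334,-0.003],"spin": 1.08,"finger_gap": 0.28},{"xyz": [0.181,0.334,-0.003],"spin": 1.08,"finger_gap": 0.28},{"xyz": [0.181,0.334,-0.003],"spin": 1.08,"finger_gap": 0.28},{"xyz": [0.181,0.334,-0.003],"spin": 1.08,"finger_gap": 0.28},{"xyz": [0.181,0.334,-0.003],"spin": 1.08,"finger_gap": 0.28}])

```text
t: 17.05
tcp_pos: [0.3679, 0.371, 0.1976]
tool_rot: [0.586, 0.81, 0.0, -0.0]
force: [-0.1, -0.3, -0.4]
finger_gap: 0.284
gripper_force: 0.0
```

```bash
python3 - <<'E'
from h import *
print(jars(save('scene','scene10')))
t=dict(np.load('pics/top0.npz'));P=cloud(t);print('squeeze',P[249,108],'tin',P[214,119],'plate',P[188,172],'cup',P[195,360])
pre,y,T,Y=plan((.392,.306),cx=-.11,ex=-.02,rev=1,end=-.02,step=.02); rows([pre,*T],[y,*Y],.05)
E
```

```text
[(0.392, 0.3074, 0.0256, 105, [327.0, 151.0]), (0.3955, -0.3087, 0.0253, 154, [173.0, 233.0]), (0.6219, -0.0172, 0.0385, 218, [290.0, 238.0])]
squeeze [0.36627695 0.48836495 0.13936038] tin [0.48270311 0.4891425  0.0656484 ] plate [0.58159091 0.34283717 0.00672524] cup [ 0.56517439 -0.26634489  0.02782778]
tcp [0.3683 0.3691 0.1976] yaw 1.889 q6 0.25
-0.005 0.003 0.148 0.00 0.28;-0.034 0.003 0.148 0.00 0.28;-0.054 0.003 0.148 -0.00 0.28;-0.074 0.003 0.148 -0.01 0.28;-0.094 0.003 0.148 -0.02 0.28;-0.114 0.003 0.148 -0.03 0.28;-0.134 0.003 0.148 -0.05 0.28;-0.154 0.004 0.148 -0.06 0.28;-0.174 0.005 0.148 -0.07 0.28;-0.194 0.006 0.148 -0.09 0.28;-0.214 0.007 0.148 -0.11 0.28;-0.234 0.009 0.148 -0.14 0.28;-0.254 0.011 0.148 -0.16 0.28;-0.274 0.013 0.148 -0.20 0.28;-0.294 0.016 0.148 -0.24 0.28;-0.314 0.020 0.148 -0.29 0.28;-0.333 0.024 0.148 -0.37 0.28;-0.353 0.029 0.148 -0.46 0.28;-0.373 0.035 0.148 -0.61 0.28;-0.392 0.043 0.148 -0.82 0.28;-0.415 0.049 0.148 -1.25 0.28
```

>>> drive_effector(offsets=[{"xyz": [-0.005,0.003,0.05],"finger_gap": 0.28},{"xyz": [-0.005,0.003,0.1],"finger_gap": 0.28},{"xyz": [-0.005,0.003,0.146],"finger_gap": 0.28},{"xyz": [-0.02,0.003,0.146],"finger_gap": 0.28},{"xyz": [-0.034,0.003,0.146],"finger_gap": 0.28},{"xyz": [-0.054,0.003,0.146],"finger_gap": 0.28},{"xyz": [-0.074,0.003,0.146],"spin": -0.01,"finger_gap": 0.28},{"xyz": [-0.094,0.003,0.146],"spin": -0.02,"finger_gap": 0.28},{"xyz": [-0.114,0.003,0.146],"spin": -0.03,"finger_gap": 0.28},{"xyz": [-0.134,0.003,0.146],"spin": -0.05,"finger_gap": 0.28},{"xyz": [-0.154,0.004,0.146],"spin": -0.06,"finger_gap": 0.28},{"xyz": [-0.174,0.005,0.146],"spin": -0.07,"finger_gap": 0.28},{"xyz": [-0.194,0.006,0.146],"spin": -0.09,"finger_gap": 0.28},{"xyz": [-0.214,0.007,0.146],"spin": -0.11,"finger_gap": 0.28},{"xyz": [-0.234,0.009,0.146],"spin": -0.14,"finger_gap": 0.28},{"xyz": [-0.254,0.011,0.146],"spin": -0.16,"finger_gap": 0.28},{"xyz": [-0.274,0.013,0.146],"spin": -0.20,"finger_gap": 0.28},{"xyz": [-0.294,0.016,0.146],"spin": -0.24,"finger_gap": 0.28},{"xyz": [-0.294,0.016,0.146],"spin": -0.24,"finger_gap": 0.28}])

```text
t: 19.0
tcp_pos: [0.4793, 0.0898, 0.057]
tool_rot: [0.489, 0.872, 0.002, 0.004]
force: [-0.2, 0.6, 0.1]
finger_gap: 0.287
gripper_force: 0.0
```

```bash
python3 - <<'E'
from h import *
print(jars(save('scene','scene11')))
pre,y,T,Y=plan((.392,.306),cx=-.11,ex=-.02,rev=1,end=-.02,step=.01); rows(T[26:],Y[26:],.05)
E
```

```text
[(0.4978, 0.0591, 0.0253, 123, [288.0, 202.0]), (0.3968, -0.3095, 0.0253, 157, [173.0, 233.0]), (0.6231, -0.0129, 0.0389, 213, [290.0, 238.0])]
tcp [0.4778 0.0909 0.0565] yaw 2.12 q6 -0.59
0.005 0.000 0.006 -0.01 0.28;-0.005 -0.000 0.007 -0.03 0.28;-0.015 -0.001 0.007 -0.06 0.28;-0.025 -0.001 0.007 -0.10 0.28;-0.035 -0.001 0.007 -0.13 0.28;-0.046 -0.001 0.007 -0.18 0.28;-0.056 -0.001 0.007 -0.23 0.28;-0.066 -0.000 0.007 -0.30 0.28;-0.076 0.000 0.007 -0.37 0.28;-0.087 0.001 0.007 -0.47 0.28;-0.097 0.003 0.007 -0.59 0.28;-0.109 0.005 0.007 -0.75 0.28;-0.120 0.004 0.007 -1.02 0.28
```

>>> drive_effector(offsets=[{"xyz": [-0.007,0,0.004],"spin": -0.03,"finger_gap": 0.28},{"xyz": [-0.015,-0.001,0.004],"spin": -0.06,"finger_gap": 0.28},{"xyz": [-0.025,-0.001,0.004],"spin": -0.10,"finger_gap": 0.28},{"xyz": [-0.035,-0.001,0.004],"spin": -0.13,"finger_gap": 0.28},{"xyz": [-0.046,-0.001,0.004],"spin": -0.18,"finger_gap": 0.28},{"xyz": [-0.056,-0.001,0.004],"spin": -0.23,"finger_gap": 0.28},{"xyz": [-0.066,0,0.004],"spin": -0.30,"finger_gap": 0.28},{"xyz": [-0.076,0,0.004],"spin": -0.37,"finger_gap": 0.28},{"xyz": [-0.082,0.001,0.004],"spin": -0.43,"finger_gap": 0.28},{"xyz": [-0.082,0.001,0.004],"spin": -0.43,"finger_gap": 0.28}])

```text
t: 20.05
tcp_pos: [0.52, 0.0235, 0.0511]
tool_rot: [0.29, 0.957, 0.0, 0.002]
force: [0.2, 0.4, 0.5]
finger_gap: 0.278
gripper_force: 0.0
```

```bash
python3 - <<'E'
from h import *
s=save('scene','scene12');print(jars(s))
st=manip.sense();h=2.12+.43-np.pi;j=st['tcp_pos'][:2]+.034*np.array([np.cos(h),np.sin(h)]);print('jar est',j)
a=np.linspace(h,A,5);b=np.linspace(j,W(-.037,0),5)
rows(b-.034*np.c_[np.cos(a),np.sin(a)],a+np.pi,.052)
E
```

```text
[(0.5509, 0.0043, 0.0255, 139, [283.0, 220.0]), (0.3958, -0.3101, 0.0242, 143, [173.0, 233.0]), (0.6215, -0.0148, 0.0399, 226, [290.0, 237.0])]
jar est [0.54784441 0.00490858]
tcp [0.5196 0.0239 0.0508] yaw 2.553 q6 -1.15
-0.000 0.000 -0.001 0.00 0.28;-0.004 -0.004 -0.001 -0.10 0.28;-0.009 -0.008 -0.001 -0.20 0.28;-0.014 -0.012 -0.001 -0.31 0.28;-0.020 -0.016 -0.001 -0.41 0.28
```

>>> drive_effector(offsets=[{"xyz": [-0.004,-0.004,0],"spin": -0.10,"finger_gap": 0.28},{"xyz": [-0.009,-0.008,0],"spin": -0.20,"finger_gap": 0.28},{"xyz": [-0.014,-0.012,0],"spin": -0.31,"finger_gap": 0.28},{"xyz": [-0.020,-0.016,0],"spin": -0.41,"finger_gap": 0.28},{"xyz": [-0.029,-0.012,0],"spin": -0.41,"finger_gap": 0.28},{"xyz": [-0.040,-0.007,0],"spin": -0.41,"finger_gap": 0.28},{"xyz": [-0.051,-0.003,0],"spin": -0.41,"finger_gap": 0.28},{"xyz": [-0.060,0.001,0],"spin": -0.41,"finger_gap": 0.28},{"xyz": [-0.065,0.003,0],"spin": -0.41,"finger_gap": 0.28},{"xyz": [-0.067,0.004,0],"spin": -0.41,"finger_gap": 0.28},{"xyz": [-0.067,0.004,0],"spin": -0.41,"finger_gap": 0.28}])

```text
t: 21.2
tcp_pos: [0.5769, -0.0097, 0.0495]
tool_rot: [0.088, 0.996, 0.0, -0.001]
force: [-4.0, 0.2, 4.7]
finger_gap: 0.276
gripper_force: 2.9
```

```bash
python3 - <<'E'
from h import *
s=save('scene','scene13');print(jars(s))
go((*W(.016-.034,0),.05),yaw=A+np.pi)
E
```

```text
[(0.3958, -0.3088, 0.0261, 148, [173.0, 233.0]), (0.6236, -0.0133, 0.0381, 202, [290.0, 238.0])]
tcp [ 0.5769 -0.0097  0.0495] yaw 2.964 turn 0.003
[ 0.5793 -0.0098  0.05  ] -> [-0.0024  0.0003 -0.0005]
```

>>> drive_effector(offsets=[{"xyz": [0.03,0,0],"finger_gap": 0.28},{"xyz": [0.06,0,0],"finger_gap": 0.28},{"xyz": [0.085,0,0],"finger_gap": 0.28},{"xyz": [0.085,0,-0.05],"finger_gap": 0.28},{"xyz": [0.085,0,-0.1],"finger_gap": 0.28},{"xyz": [0.085,0,-0.145],"finger_gap": 0.28},{"xyz": [0.085,0,-0.145],"finger_gap": 0.28}])

```text
t: 21.95
tcp_pos: [0.4997, 0.0039, 0.2003]
tool_rot: [0.088, 0.996, -0.001, 0.009]
force: [0.8, -0.3, -0.6]
finger_gap: 0.282
gripper_force: 0.0
```

```bash
python3 - <<'E'
from h import *
print(jars(save('scene','scene14')));print(jars(save('top','top14')))
pre,y,T,Y=plan((.396,-.309),cx=-.13,ex=-.05,rev=0,end=-.05,step=.02); print(pre,y,len(T))
rows([pre],[y],.20)
t=dict(np.load('pics/top0.npz'));P=cloud(t);k=(P[...,2]>.055)&(P[...,2]<.08)&(P[...,1]<-.2)&(P[...,1]>-.32)&(P[...,0]>.45);print(cv2.minEnclosingCircle(P[k][:,:2].astype(np.float32)))
E
```

```text
[(0.3946, -0.3105, 0.0257, 153, [173.0, 233.0]), (0.624, -0.0169, 0.0374, 196, [290.0, 238.0])]
[(0.6558, -0.0233, 0.024, 141, [285.0, 163.0]), (0.3909, -0.3096, 0.0248, 183, [377.0, 248.0])]
[ 0.3819573  -0.36938876] 1.342318500108645 19
tcp [0.4958 0.0046 0.1957] yaw 2.965 q6 -1.61
0.046 -0.388 -0.004 1.62 0.28
((0.6756066679954529, -0.28508445620536804), 0.17377591133117676)
```

>>> drive_effector(offsets=[{"xyz": [0.046,-0.388,-0.004],"spin": 1.62,"finger_gap": 0.28},{"xyz": [0.046,-0.388,-0.004],"spin": 1.62,"finger_gap": 0.28},{"xyz": [0.046,-0.388,-0.004],"spin": 1.62,"finger_gap": 0.28},{"xyz": [0.046,-0.388,-0.004],"spin": 1.62,"finger_gap": 0.28},{"xyz": [0.046,-0.388,-0.004],"spin": 1.62,"finger_gap": 0.28},{"xyz": [0.046,-0.388,-0.004],"spin": 1.62,"finger_gap": 0.28},{"xyz": [0.046,-0.388,-0.004],"spin": 1.62,"finger_gap": 0.28},{"xyz": [0.046,-0.388,-0.004],"spin": 1.62,"finger_gap": 0.28},{"xyz": [0.046,-0.388,-0.004],"spin": 1.62,"finger_gap": 0.28},{"xyz": [0.046,-0.388,-0.004],"spin": 1.62,"finger_gap": 0.28},{"xyz": [0.046,-0.388,-0.004],"spin": 1.62,"finger_gap": 0.28},{"xyz": [0.046,-0.388,-0.004],"spin": 1.62,"finger_gap": 0.28}])

```text
t: 23.25
tcp_pos: [0.3797, -0.3687, 0.1962]
tool_rot: [0.783, 0.623, 0.0, -0.001]
force: [-0.8, -0.5, -0.1]
finger_gap: 0.283
gripper_force: 0.0
```

```bash
python3 - <<'E'
from h import *
print(jars(wrist('w15')));print(jars(save('scene','scene15')))
pre,y,T,Y=plan((.396,-.3095),cx=-.13,ex=-.05,rev=0,end=-.05,step=.02); rows([pre,*T],[y,*Y],.05)
E
```

```text
[(0.3927, -0.3103, 0.0241, 2689, [281.0, 143.0])]
[(0.395, -0.3104, 0.0262, 150, [173.0, 233.0]), (0.6251, -0.0182, 0.0368, 204, [290.0, 238.0])]
tcp [ 0.38   -0.3686  0.1969] yaw 1.347 q6 -0.76
-0.001 0.002 0.147 0.00 0.28;0.028 0.003 0.147 0.00 0.28;0.048 0.003 0.147 0.01 0.28;0.068 0.003 0.147 0.02 0.28;0.088 0.003 0.147 0.03 0.28;0.108 0.003 0.147 0.04 0.28;0.128 0.003 0.147 0.05 0.28;0.148 0.004 0.147 0.06 0.28;0.168 0.005 0.147 0.08 0.28;0.188 0.006 0.147 0.10 0.28;0.208 0.008 0.147 0.12 0.28;0.228 0.009 0.147 0.14 0.28;0.248 0.011 0.147 0.18 0.28;0.268 0.014 0.147 0.22 0.28;0.287 0.017 0.147 0.27 0.28;0.307 0.021 0.147 0.35 0.28;0.327 0.025 0.147 0.47 0.28;0.348 0.030 0.147 0.67 0.28;0.370 0.037 0.147 1.04 0.28;0.385 0.051 0.147 1.35 0.28
```

View pics/w15.png

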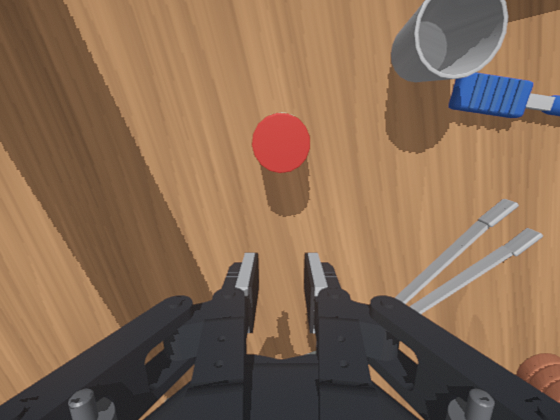

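The jar at (281,143) is dead ahead. The cup, at (460,35), is clear of the path.

>>> drive_effector(offsets=[{"xyz": [0,0,0.05],"finger_gap": 0.28},{"xyz": [0,0,0.1],"finger_gap": 0.28},{"xyz": [0,0,0.146],"finger_gap": 0.28},{"xyz": [0.015,0,0.146],"finger_gap": 0.28},{"xyz": [0.028,0,0.146],"finger_gap": 0.28},{"xyz": [0.048,0.001,0.146],"spin": 0.01,"finger_gap": 0.28},{"xyz": [0.068,0.001,0.146],"spin": 0.02,"finger_gap": 0.28},{"xyz": [0.088,0.001,0.146],"spin": 0.03,"finger_gap": 0.28},{"xyz": [0.108,0.002,0.146],"spin": 0.04,"finger_gap": 0.28},{"xyz": [0.128,0.002,0.146],"spin": 0.05,"finger_gap": 0.28},{"xyz": [0.148,0.003,0.146],"spin": 0.06,"finger_gap": 0.28},{"xyz": [0.168,0.004,0.146],"spin": 0.08,"finger_gap": 0.28},{"xyz": [0.188,0.005,0.146],"spin": 0.10,"finger_gap": 0.28},{"xyz": [0.208,0.007,0.146],"spin": 0.12,"finger_gap": 0.28},{"xyz": [0.228,0.009,0.146],"spin": 0.14,"finger_gap": 0.28},{"xyz": [0.248,0.011,0.146],"spin": 0.18,"finger_gap": 0.28},{"xyz": [0.268,0.014,0.146],"spin": 0.22,"finger_gap": 0.28},{"xyz": [0.287,0.017,0.146],"spin": 0.27,"finger_gap": 0.28},{"xyz": [0.297,0.019,0.146],"spin": 0.31,"finger_gap": 0.28},{"xyz": [0.297,0.019,0.146],"spin": 0.31,"finger_gap": 0.28}])

```text
t: 25.35
tcp_pos: [0.467, -0.0821, 0.0561]
tool_rot: [0.868, 0.497, 0.002, 0.003]
force: [-0.1, 0.1, 0.6]
finger_gap: 0.279
gripper_force: 0.3
```

```bash
python3 - <<'E'
from h import *
print(jars(save('scene','scene16')))
pre,y,T,Y=plan((.396,-.3095),cx=-.13,ex=-.05,rev=0,end=-.05,step=.01); rows(T[27:],Y[27:],.052)
E
```

```text
[(0.4875, -0.053, 0.0259, 137, [257.0, 215.0]), (0.6226, -0.0168, 0.0368, 199, [290.0, 238.0])]
tcp [ 0.4667 -0.0829  0.0555] yaw 1.039 q6 0.12
-0.001 -0.002 0.004 0.00 0.28;0.009 -0.004 0.004 0.04 0.28;0.019 -0.005 0.004 0.10 0.28;0.029 -0.006 0.004 0.16 0.28;0.040 -0.006 0.004 0.25 0.28;0.050 -0.007 0.004 0.36 0.28;0.062 -0.008 0.004 0.52 0.28;0.074 -0.007 0.004 0.73 0.28;0.087 -0.005 0.004 0.98 0.28;0.092 0.001 0.004 1.04 0.28
```

>>> drive_effector(offsets=[{"xyz": [0.009,-0.002,0.003],"spin": 0.04,"finger_gap": 0.28},{"xyz": [0.019,-0.004,0.003],"spin": 0.10,"finger_gap": 0.28},{"xyz": [0.029,-0.005,0.003],"spin": 0.16,"finger_gap": 0.28},{"xyz": [0.040,-0.006,0.003],"spin": 0.25,"finger_gap": 0.28},{"xyz": [0.050,-0.007,0.003],"spin": 0.36,"finger_gap": 0.28},{"xyz": [0.056,-0.0075,0.003],"spin": 0.44,"finger_gap": 0.28},{"xyz": [0.062,-0.008,0.003],"spin": 0.52,"finger_gap": 0.28},{"xyz": [0.068,-0.0075,0.003],"spin": 0.63,"finger_gap": 0.28},{"xyz": [0.074,-0.007,0.003],"spin": 0.73,"finger_gap": 0.28},{"xyz": [0.081,-0.006,0.003],"spin": 0.86,"finger_gap": 0.28},{"xyz": [0.087,-0.005,0.003],"spin": 0.98,"finger_gap": 0.28},{"xyz": [0.092,0.001,0.003],"spin": 1.08,"finger_gap": 0.28},{"xyz": [0.095,0.006,0.003],"spin": 1.21,"finger_gap": 0.28},{"xyz": [0.095,0.006,0.003],"spin": 1.22,"finger_gap": 0.28}])

```text
t: 26.8
tcp_pos: [0.5202, -0.0054, 0.0511]
tool_rot: [0.996, -0.092, 0.002, 0.0]
force: [-0.5, 0.5, -0.6]
finger_gap: 0.282
gripper_force: 0.0
```

```bash
python3 - <<'E'
from h import *
s=wrist('w17');print(jars(s)); go(*[(*W(x-.034,0),.05) for x in(-.037,.014)],yaw=A)
E
```

```text
[(0.6091, -0.016, 0.0245, 17932, [265.0, 70.0]), (0.5543, -0.0086, 0.0248, 12051, [275.0, 227.0])]
tcp [ 0.5197 -0.0054  0.0508] yaw -0.183 turn -0.003
[ 5.271e-01 -3.000e-04  5.000e-02] -> [ 0.0064 -0.0064  0.0009]
[ 0.5773 -0.0094  0.05  ] -> [ 0.0574 -0.0066  0.001 ]
```

View pics/w17.png

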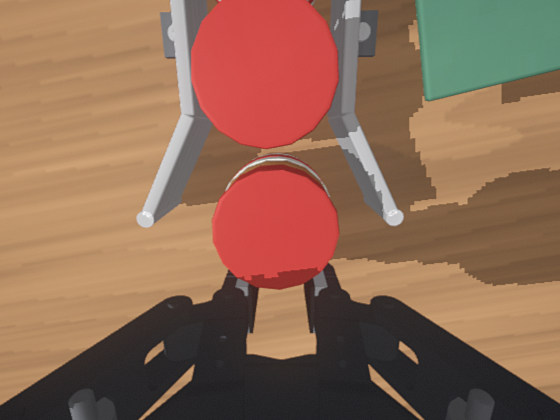

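The last jar (275,227) is in the notch, about 3 mm right of the lane centre, with jar C ahead at (265,70). I'll push on with a slight left shift.

>>> drive_effector(offsets=[{"xyz": [0.008,-0.002,0],"finger_gap": 0.28},{"xyz": [0.018,-0.004,0],"finger_gap": 0.28},{"xyz": [0.028,-0.005,0],"finger_gap": 0.28},{"xyz": [0.038,-0.005,0],"finger_gap": 0.28},{"xyz": [0.046,-0.005,0],"finger_gap": 0.28},{"xyz": [0.052,-0.005,0],"finger_gap": 0.28},{"xyz": [0.054,-0.005,0],"finger_gap": 0.28},{"xyz": [0.054,-0.005,0],"finger_gap": 0.28}])

```text
t: 27.65
tcp_pos: [0.5705, -0.0094, 0.0495]
tool_rot: [0.996, -0.092, -0.003, -0.0]
force: [-6.8, 0.5, 5.4]
finger_gap: 0.282
gripper_force: 4.1
```

```bash
python3 - <<'E'
from h import *
s=wrist('w18');print(jars(s),W(.014,0))
E
```

```text
[(0.6301, -0.0181, 0.0516, 31292, [276.0, 144.0])] [ 0.61077381 -0.01550641]
```

>>> drive_effector(offsets=[{"xyz": [-0.03,0,0],"finger_gap": 0.28},{"xyz": [-0.06,0,0],"finger_gap": 0.28},{"xyz": [-0.07,0,-0.03],"finger_gap": 0.28},{"xyz": [-0.08,0,-0.08],"spin": 0.1,"finger_gap": 0.28},{"xyz": [-0.08,0,-0.1],"spin": 0.2,"finger_gap": 0.1},{"xyz": [-0.08,0,-0.1],"spin": 0.35,"finger_gap": 0},{"xyz": [-0.08,0,-0.1],"spin": 0.5,"finger_gap": 0},{"xyz": [-0.08,0,-0.1],"spin": 0.5,"finger_gap": 0}])

```text
t: 28.5
tcp_pos: [0.4954, 0.0044, 0.1501]
tool_rot: [0.942, -0.335, 0.001, -0.0]
force: [0.3, -0.1, -0.0]
finger_gap: -0.004
gripper_force: 0.0
```

```bash
python3 - <<'E'
from h import *
s=wrist('w19');print(jars(s));print('scene',jars(save('scene','scene19')))
st=manip.sense();print(st['q'][5])
go(*[(*W(x,0),.056) for x in(-.09,-.04,0)],yaw=A-np.pi/2)
go(yaw=A+np.pi/2)
E
```

```text
[(0.6252, -0.0134, 0.0468, 8784, [180.0, 59.0])]
scene [(0.6201, -0.0097, 0.0408, 234, [290.0, 237.0])]
2.0351121848414584
tcp [0.4949 0.0045 0.1495] yaw -0.681 turn 1.069
[0.5085 0.0031 0.056 ] -> [ 0.0113 -0.0074  0.0935]
[ 0.5576 -0.0058  0.056 ] -> [ 0.0552 -0.0315  0.0936]
[ 0.597 -0.013  0.056] -> [ 0.0903 -0.0507  0.0936]
tcp [0.4949 0.0045 0.1495] yaw -0.681 turn -2.072
```

>>> drive_effector(offsets=[{"xyz": [0.011,-0.007,0],"spin": -0.15,"finger_gap": 0},{"xyz": [0.011,-0.007,0],"spin": -0.3,"finger_gap": 0},{"xyz": [0.011,-0.007,0],"spin": -0.45,"finger_gap": 0},{"xyz": [0.011,-0.007,0],"spin": -0.6,"finger_gap": 0},{"xyz": [0.011,-0.007,0],"spin": -0.75,"finger_gap": 0},{"xyz": [0.011,-0.007,0],"spin": -0.9,"finger_gap": 0},{"xyz": [0.011,-0.007,0],"spin": -1.05,"finger_gap": 0},{"xyz": [0.011,-0.007,0],"spin": -1.2,"finger_gap": 0},{"xyz": [0.011,-0.007,0],"spin": -1.35,"finger_gap": 0},{"xyz": [0.011,-0.007,0],"spin": -1.5,"finger_gap": 0},{"xyz": [0.011,-0.007,0],"spin": -1.65,"finger_gap": 0},{"xyz": [0.011,-0.007,0],"spin": -1.8,"finger_gap": 0},{"xyz": [0.011,-0.007,0],"spin": -1.95,"finger_gap": 0},{"xyz": [0.011,-0.007,0],"spin": -2.07,"finger_gap": 0},{"xyz": [0.011,-0.007,0.04],"spin": -2.07,"finger_gap": 0},{"xyz": [0.011,-0.007,0.08],"spin": -2.07,"finger_gap": 0},{"xyz": [0.011,-0.007,0.094],"spin": -2.07,"finger_gap": 0},{"xyz": [0.011,-0.007,0.094],"spin": -2.07,"finger_gap": 0}])

```text
t: 30.4
tcp_pos: [0.5058, 0.0034, 0.0528]
tool_rot: [0.769, 0.639, -0.002, -0.002]
force: [0.0, -0.6, 0.1]
finger_gap: 0.0
gripper_force: 0.0
```

```bash
python3 - <<'E'
from h import *
go(*[(*W(x,0),.056) for x in(-.04,-.02,-.0035)],yaw=A+np.pi/2);print(manip.sense()['q'][5])
E
```

```text
tcp [0.5058 0.0034 0.0528] yaw 1.387 turn -0.004
[ 0.5576 -0.0058  0.056 ] -> [ 0.0004  0.0526 -0.0034]
[ 0.5773 -0.0094  0.056 ] -> [ 0.0005  0.0726 -0.0036]
[ 0.5936 -0.0124  0.056 ] -> [ 0.0006  0.0891 -0.0036]
-0.031001970325483193
```

>>> drive_effector(offsets=[{"xyz": [0,0.02,-0.002],"finger_gap": 0},{"xyz": [0,0.04,-0.002],"finger_gap": 0},{"xyz": [0,0.052,-0.002],"finger_gap": 0},{"xyz": [0,0.06,-0.002],"finger_gap": 0},{"xyz": [0,0.068,-0.002],"finger_gap": 0},{"xyz": [0,0.073,-0.002],"finger_gap": 0},{"xyz": [0,0.073,-0.002],"finger_gap": 0}])

```text
t: 31.1
tcp_pos: [0.5767, -0.0097, 0.0578]
tool_rot: [0.769, 0.639, -0.002, -0.002]
force: [-4.9, 0.4, 4.4]
finger_gap: 0.0
gripper_force: 2.4
```

```bash
python3 - <<'E'
from h import *
s=save('scene','scene20');print(jars(s))
c=cv2.resize(s['pixels'][180:280,230:340],(660,600),interpolation=cv2.INTER_CUBIC);cv2.imwrite('pics/c20.png',c[:,:,::-1])
E
```

```text
[(0.6273, -0.0182, 0.033, 153, [291.0, 239.0])]
```

View pics/c20.png

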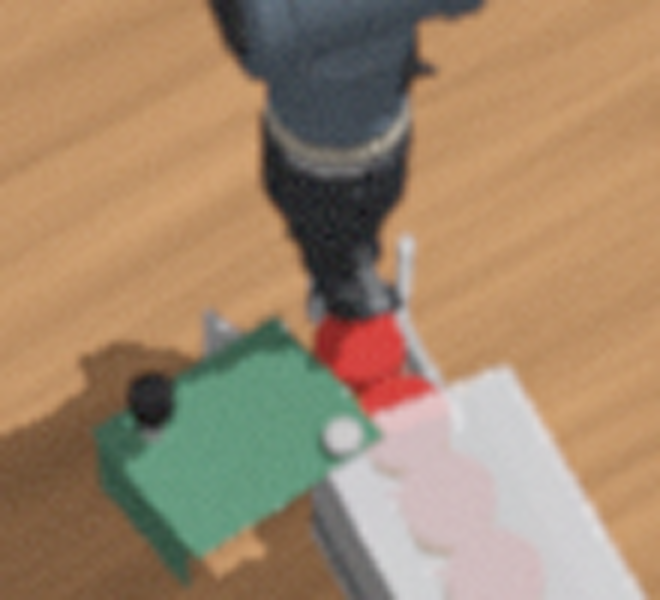

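The hand clears the open cover in this view. All four jars are in single file and the last one is at about (360,345). I'll push on.

>>> drive_effector(offsets=[{"xyz": [0,0.006,0],"finger_gap": 0},{"xyz": [0,0.012,0],"finger_gap": 0},{"xyz": [0,0.018,0],"finger_gap": 0},{"xyz": [0,0.022,0],"finger_gap": 0},{"xyz": [0,0.022,0],"finger_gap": 0}])

```text
t: 31.65
tcp_pos: [0.5991, -0.014, 0.0576]
tool_rot: [0.769, 0.639, -0.001, -0.001]
force: [-4.0, 1.6, 2.5]
finger_gap: 0.003
gripper_force: 2.4
```

```bash
python3 - <<'E'
from h import *
st=manip.sense();print('chiller x of tcp',(st['tcp_pos'][:2]-O)@[np.cos(A),np.sin(A)],st['force'])
E
```

```text
chiller x of tcp 0.002202197827971022 [-4.00827582  1.55936358  2.51684496]
```

>>> drive_effector(offsets=[{"xyz": [0,-0.03,0],"finger_gap": 0},{"xyz": [0,-0.06,0],"finger_gap": 0},{"xyz": [0,-0.1,0],"finger_gap": 0},{"xyz": [0,-0.1,-0.05],"finger_gap": 0.2},{"xyz": [0,-0.1,-0.1],"finger_gap": 0.4},{"xyz": [0,-0.1,-0.15],"finger_gap": 0.5},{"xyz": [0,-0.1,-0.15],"finger_gap": 0.5}])

```text
t: 32.35
tcp_pos: [0.5078, 0.0031, 0.2144]
tool_rot: [0.769, 0.639, 0.006, 0.007]
force: [0.3, -0.2, 0.2]
finger_gap: 0.503
gripper_force: 0.0
```

```bash
python3 - <<'E'
from h import *
print('scene',jars(save('scene','scene21'))); t=save('top','top21');print(jars(t))
print('W .025,.04',W(.025,0),W(.04,0))
s=wrist('w21')
E
```

```text
scene [(0.6375, -0.0212, 0.0253, 125, [293.0, 241.0])]
[(0.6663, -0.0263, 0.0201, 68, [286.0, 161.0])]
W .025,.04 [ 0.62159609 -0.01747574] [ 0.63635375 -0.02016118]
```

View pics/w21.png

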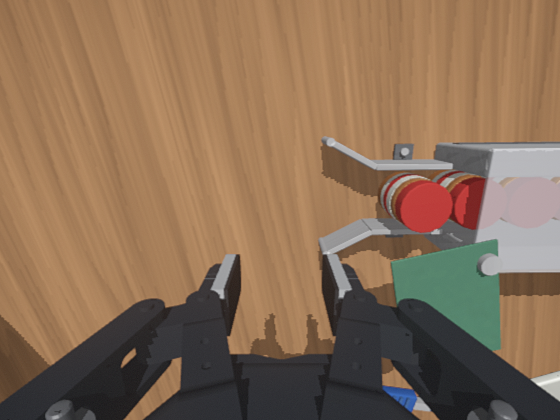

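The last jar, at (422,206) and chiller x ≈ 41 mm, is fully past the mouth. Next I grasp the knob again to close the cover.

```bash
python3 - <<'E'
from h import *
go((*W(.041,-.126),.20),(*W(.041,-.126),.133),yaw=A)
E
```

```text
tcp [0.5027 0.004  0.2078] yaw 1.385 turn 1.565
[ 0.6148 -0.1443  0.2   ] -> [-0.1251  0.1375  0.0082]
[ 0.6148 -0.1443  0.133 ] -> [-0.1251  0.1374  0.0752]
```

>>> drive_effector(offsets=[{"xyz": [-0.125,0.1375,0],"spin": 0.15,"finger_gap": 0.7},{"xyz": [-0.125,0.1375,0],"spin": 0.3,"finger_gap": 0.7},{"xyz": [-0.125,0.1375,0],"spin": 0.45,"finger_gap": 0.7},{"xyz": [-0.125,0.1375,0],"spin": 0.6,"finger_gap": 0.7},{"xyz": [-0.125,0.1375,0],"spin": 0.75,"finger_gap": 0.7},{"xyz": [-0.125,0.1375,0],"spin": 0.9,"finger_gap": 0.7},{"xyz": [-0.125,0.1375,0],"spin": 1.05,"finger_gap": 0.7},{"xyz": [-0.125,0.1375,0],"spin": 1.2,"finger_gap": 0.7},{"xyz": [-0.125,0.1375,0],"spin": 1.35,"finger_gap": 0.7},{"xyz": [-0.125,0.1375,0],"spin": 1.5,"finger_gap": 0.7},{"xyz": [-0.125,0.1375,0],"spin": 1.565,"finger_gap": 0.7},{"xyz": [-0.125,0.1375,0],"spin": 1.565,"finger_gap": 0.7}])

```text
t: 33.7
tcp_pos: [0.6134, -0.1439, 0.2048]
tool_rot: [0.996, -0.09, -0.002, -0.001]
force: [-0.3, -0.1, 0.8]
finger_gap: 0.703
gripper_force: 0.0
```

```bash
python3 - <<'E'
from h import *
s=wrist('w22');P=cloud(s);k=(P[...,2]>.130)&(P[...,2]<.142)&(np.hypot(*(P[...,:2]-[.6148,-.1443]).T).T<.04); q=P[k]; print('knob',len(q),cv2.minEnclosingCircle(q[:,:2].astype(np.float32)) if len(q) else 0)
go((*W(.041,-.126),.133))
E
```

```text
knob 897 ((0.6160001158714294, -0.14420394599437714), 0.011808240786194801)
tcp [ 0.6136 -0.144   0.2051] yaw -0.179 turn None
[ 0.6148 -0.1443  0.133 ] -> [0.0015 0.0002 0.0721]
```

>>> drive_effector(offsets=[{"xyz": [0.002,0,0.04],"finger_gap": 0.7},{"xyz": [0.002,0,0.072],"finger_gap": 0.7},{"xyz": [0.002,0,0.072],"finger_gap": 0.7},{"xyz": [0.002,0,0.072],"finger_gap": 0},{"xyz": [0.002,0,0.072],"finger_gap": 0},{"xyz": [0.002,0,0.072],"finger_gap": 0},{"xyz": [0.002,0,0.072],"finger_gap": 0},{"xyz": [0.002,0,0.072],"finger_gap": 0},{"xyz": [0.002,0,0.072],"finger_gap": 0}], grip_force=30)

```text
t: 34.65
tcp_pos: [0.6174, -0.1455, 0.1372]
tool_rot: [0.996, -0.09, 0.002, 0.001]
force: [-0.2, -4.2, 6.9]
finger_gap: 0.266
gripper_force: 30.0
```

```bash
python3 - <<'E'
from h import *
p=np.array([.6733,-.0697]);z=.133
p=W(.085,-.042);print(p)
go(*[(*(p+.095*np.array([np.cos(np.radians(a)),np.sin(np.radians(a))])),z) for a in np.linspace(232.1,129,13)])
E
```

```text
[ 0.67310747 -0.06953895]
tcp [ 0.6174 -0.1455  0.1372] yaw -0.18 turn None
[ 0.6148 -0.1445  0.133 ] -> [-0.0028 -0.0005  0.0041]
[ 0.6042 -0.1349  0.133 ] -> [-0.0148 -0.008   0.0041]
[ 0.5952 -0.1239  0.133 ] -> [-0.0257 -0.0173  0.004 ]
[ 0.588  -0.1117  0.133 ] -> [-0.035 -0.028  0.004]
[ 0.5826 -0.0985  0.133 ] -> [-0.0426 -0.04    0.0039]
[ 0.5793 -0.0846  0.133 ] -> [-0.0483 -0.0531  0.0039]
[ 0.5781 -0.0705  0.133 ] -> [-0.0521 -0.0668  0.0039]
[ 0.579  -0.0562  0.133 ] -> [-0.0537 -0.0809  0.0038]
[ 0.5821 -0.0423  0.133 ] -> [-0.0532 -0.0952  0.0038]
[ 0.5872 -0.0291  0.133 ] -> [-0.0506 -0.1092  0.0038]
[ 0.5942 -0.0167  0.133 ] -> [-0.0459 -0.1226  0.0038]
[ 0.603  -0.0055  0.133 ] -> [-0.0393 -0.1352  0.0038]
[0.6133 0.0043 0.133 ] -> [-0.0308 -0.1466  0.0038]
```

>>> drive_effector(offsets=[{"xyz": [-0.007,-0.003,0],"finger_gap": 0},{"xyz": [-0.014,-0.008,0],"finger_gap": 0},{"xyz": [-0.020,-0.012,0],"finger_gap": 0},{"xyz": [-0.025,-0.017,0],"finger_gap": 0},{"xyz": [-0.035,-0.028,0],"finger_gap": 0},{"xyz": [-0.0425,-0.040,0],"finger_gap": 0},{"xyz": [-0.048,-0.053,0],"finger_gap": 0},{"xyz": [-0.052,-0.067,0],"finger_gap": 0},{"xyz": [-0.0535,-0.081,0],"finger_gap": 0},{"xyz": [-0.053,-0.095,0],"finger_gap": 0},{"xyz": [-0.0505,-0.109,0],"finger_gap": 0},{"xyz": [-0.046,-0.1225,0],"finger_gap": 0},{"xyz": [-0.0395,-0.135,0],"finger_gap": 0},{"xyz": [-0.035,-0.141,0],"finger_gap": 0},{"xyz": [-0.031,-0.1465,0],"finger_gap": 0},{"xyz": [-0.030,-0.1475,0],"finger_gap": 0},{"xyz": [-0.030,-0.1475,0],"finger_gap": 0}])

```text
t: 36.35
tcp_pos: [0.6086, 0.0046, 0.1354]
tool_rot: [0.996, -0.089, -0.005, 0.002]
force: [-8.3, -9.0, 10.1]
finger_gap: 0.271
gripper_force: 32.0
```

```bash
python3 - <<'E'
from h import *
st=manip.sense();v=st['tcp_pos'][:2]-W(.085,-.042);print('angle',np.radians(0)+np.mod(np.arctan2(v[1],v[0]),2*np.pi)-A-np.arctan2(.062,-.072),np.hypot(*v),st['force'])
E
```

```text
angle 0.0357418347476357 0.0982719386783322 [-8.25666715 -8.99650308 10.08336862]
```

>>> drive_effector(offsets=[{"xyz": [0.003,-0.003,0],"finger_gap": 0},{"xyz": [0.004,-0.005,0],"finger_gap": 0},{"xyz": [0.004,-0.005,0],"finger_gap": 0}])

```text
t: 36.65
tcp_pos: [0.6089, 0.005, 0.1353]
tool_rot: [0.996, -0.089, -0.01, 0.005]
force: [-19.2, -20.7, 16.7]
finger_gap: 0.266
gripper_force: 33.1
```

>>> drive_effector(offsets=[{"xyz": [-0.004,0.005,0],"finger_gap": 0},{"xyz": [-0.004,0.005,0],"finger_gap": 0.7},{"xyz": [-0.004,0.005,0],"finger_gap": 0.7},{"xyz": [-0.004,0.005,0],"finger_gap": 0.7},{"xyz": [-0.004,0.005,0],"finger_gap": 0.7},{"xyz": [-0.004,0.005,-0.05],"finger_gap": 0.7},{"xyz": [-0.004,0.005,-0.1],"finger_gap": 0.7},{"xyz": [-0.004,0.005,-0.13],"finger_gap": 0.7},{"xyz": [-0.004,0.005,-0.13],"finger_gap": 0.7}])

```text
t: 37.55
tcp_pos: [0.6166, 0.0061, 0.2709]
tool_rot: [0.996, -0.089, 0.006, 0.0]
force: [0.2, -0.2, -0.0]
finger_gap: 0.699
gripper_force: 0.0
```

```bash
python3 - <<'E'
from h import *
s=wrist('w23');P=cloud(s);k=(P[...,2]>.130)&(P[...,2]<.142)&(np.hypot(*(P[...,:2]-W(.013,.02)).T).T<.04); q=P[k]; c,r=cv2.minEnclosingCircle(q[:,:2].astype(np.float32)); print('knob',c,r,W(.013,.02))
v=np.array(c)-W(.085,-.042);print(np.mod(np.arctan2(v[1],v[0]),2*np.pi)-A-np.arctan2(.062,-.072))
E
```

```text
knob (0.61431884765625, 0.0046465699560940266) 0.012047791853547096 [0.61337056 0.00434949]
-0.009764089680162957
```

View pics/w23.png

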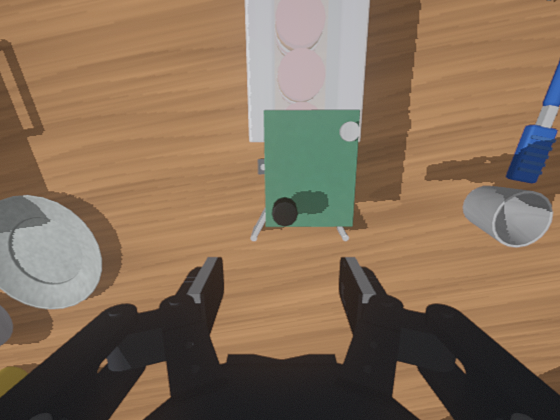

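The cover (264–358, 110–228) lies square on the lane and pressed against its stop, with the knob at the shut position. No jar is left outside, and the bystanders are untouched. I'm handing in.

```bash
python3 -c "
from station import manip, viewer, order
print(order.sign_off())"
```

```text
the job is handed in; nothing more can be done
None
```

All four jars present are in the chiller in single file, the last one about 16 mm past the mouth, the cover is shut against its stop, and the job was handed in at about 38 s; no verdict came back.

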